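Load the clip-top caddy and clip it shut

TASK

Stand the loose green carton upright in the free space at the back of the clip-top caddy, shut the lid over it, hook the wire loop behind the lip of the catch on the lid's front and fold the clip lever down flat until it locks, so that the clip holds the lid down hard on its seal with nobody touching it. Leave the round tin, the pink packet and the mug beside it where they stand.

Things in the scene. Friction and masses are not known exactly. Their poses are not given: they have to be found in the camera images.
- caddy: white enamelled box fixed to the counter on a wooden foot 104 x 128 mm, 18 mm high; walls 98 (x) x 122 (y) mm, 3 mm thick, rim at z 86, inside floor z 21 mm. Origin: centre of the underside; z up, +x from clip front to hinge back, y left. Two fixed cartons fill its front up to x = +9 mm, top at z 96 mm, 48 mm wide in y, 34 mm free at each side
- gap (a point): centre of the free space on the inside floor at the back of the caddy: 37 mm in x by 116 mm in y; x = 27, y = 0, z = 21 mm in the caddy's frame. The standing lid leaves no room above it for a vertical gripper
- green_box: loose green carton 26 (x) x 48 (y) x 75 (z) mm, standing; origin: centre of its underside, z up. About 0.07 kg
- lid_hinge (a point): middle of the lid's hinge line, which is parallel to the caddy's y; x 51, z 87 mm in the caddy's frame
- caddy_lid (a joint): angle of the steel lid, rad: 0 = pressed fully down on the seal, positive = open, stop at 1.53 (nearly upright). Stays where left (hinge friction 0.15 N m). Laid shut, the springy orange seal keeps it at about 0.05; only the locked clip holds it under 0.025. Shut, it reaches 102 mm from the hinge line to the front and 18 mm above it; 126 mm wide in y
- lid_edge (a point): middle of the lid's front edge on its outer (top) face: 100 mm from the hinge line along the lid and 18 mm off the plane of the lid's underside. The lid can be drawn over from behind here and pressed down
- catch (a point): where the axis of the loop's cross bar lies when hooked: in the catch on the middle of the lid's front (lid shut: 112.8 mm before, 4.5 mm above the hinge line). An upward-open groove 7.5 mm wide, 28 mm long (y), floor 2.5 mm below this point; its front lip rises 3.5 mm above this point, its back slopes up to the lid's front. The loop comes from above, over the lip
- lever_axis (a point): middle of the axis of the clip lever, parallel to the caddy's y; fixed on the caddy's front at x -64.5, y 0, z 54 mm in its frame
- caddy_lever (a joint): angle of the clip lever, rad: 0 = folded down flat (locked), pi/2 = straight out to the front, stop at 2.25. Stays where left (friction 0.06 N m). Loop hooked and slack out, it stands near 1.3; from there it grows stiff (up to about 6 N at its end), passes a dead point near 0.2 and then stays down. If it goes down without stiffness the loop is not hooked
- lever_end (a point): on the outer face of the lever's plate near its free end, 36 mm from the lever's axis; the plate is 26 mm wide (y), 4 mm thick, 42 mm long
- caddy_bail (a joint): angle of the wire loop against the lever, rad; the loop leans outward from upright by (this - lever angle). It turns on the lever about a line parallel to y, 16 mm from the lever's axis (lever flat: below that axis, 8 degrees in towards the caddy). Stays where left (friction 0.015 N m); stop at 2.75
- bail_bar (a point): middle of the loop's cross bar (5 mm thick, 37 mm long in y), 54.1 mm from the axis on which the loop turns
- bail_tab (a point): where to pinch the black tab on the loop across its 22 mm width (y): 21 mm beyond the cross bar, in line with the loop. The tab is 5 mm thick and ends 29.5 mm beyond the bar; keep fingertips 8 mm or more beyond the bar to clear the wires and the catch
- round_tin: bystander: round pale pastille tin 45 mm across, 19 mm high; origin under its centre
- pink_packet: bystander: flat pink packet 52 x 82 x 18 mm; origin under its centre
- mug: bystander: orange mug 94 mm high; origin under its centre
There are look-alikes about, which are no part of the job. What is shaped like the green_box but purple or yellow is not meant.

How it is judged:
On the way, in this order (a step that is already met when the one before it is completed fails the run):
1. the green carton stands upright in the free space (z of green_box in the frame of caddy between 0.015 and 0.027 m and x of green_box in the frame of caddy between 0.015 and 0.045 m and y of green_box in the frame of caddy between -0.05 and 0.05 m and angle between green_box's own z axis and vertical below 0.2 rad), for 0.2 s.
2. the lid is down on its seal (value of joint caddy_lid below 0.08 rad), for 0.1 s.
At the end, for the whole second after the job is handed in: the carton stands upright (within 0.2 rad) on the floor of the free space, the loop's cross bar lies in the catch (within 6 mm), the lever is folded down (under 0.1 rad) and the clip holds the lid on its compressed seal (under 0.025 rad) with the robot clear (value of joint caddy_lid below 0.025 rad and value of joint caddy_lever below 0.1 rad and distance between bail_bar and catch below 0.006 m and z of green_box in the frame of caddy between 0.015 and 0.027 m and x of green_box in the frame of caddy between 0.015 and 0.045 m and angle between green_box's own z axis and vertical below 0.2 rad and linear speed of green_box below 0.03 m/s); the robot touches nothing.
It fails at once if a bystander is moved more than 3 cm or tipped (distance of any of round_tin, pink_packet, mug from where it was at the start of the episode above 0.03 m or angle between mug's own z axis and vertical above 0.5 rad).
It also fails if it takes over 69 s, if anything falls off the work surface, if the arm or the gripper's body presses on something with over 40 N, if the wrist force passes 120 N, or if a joint passes its speed limit or range.

ROBOT

A 7-joint arm with a two-finger parallel gripper is mounted at the origin on a cart in front of the work surface, level with it; the furniture and walls round the work are solid. World frame = base frame: x ahead of the robot, y to its left, z up, the work surface at z = 0. Lengths are in m, angles in rad, forces in N, time in s.
With the tool pointing down it reaches from about 0.4 to 0.85 m from the base axis. Payload 10.4 kg.
Tool frame: the origin (TCP) lies at the very end of the fingers, on their centre line; the grasp point (between the pads) lies 19 mm behind it; z points along the fingers, y is the line along which they close (so a half turn about z gives the same grasp; the last joint's range is limited). The gripper opens to 87 mm and grips with 3 to 60 N. Pads are 19 mm wide; open, the fingers measure 117 mm over their backs; the gripper's body (75 mm by 190 mm) begins 51 mm behind the grasp point.
Start: joints at [-1.145, 0.332, -0.065, 1.46, 0.022, 1.35, -0.088], TCP at [0.271, 0.563, 0.223] pointing down, gripper open.
Joint ranges: [-2.6, 2.6], [-0.5, 2.12], [-1.47, 1.34], [0.16, 2.42], [-1.27, 4.41], [0.06, 2.06], [-2.6, 2.6]. Speed limits (rad/s): [2.22, 2.22, 2.79, 2.79, 3.14, 3.14, 3.14].

INTERFACE

Orientations are given as a unit quaternion [x, y, z, w].
In Python, from bench import r gives the robot as it stands.
- The arm moves only by the shell command python3 -m crank 'ROWS' [FORCE]. ROWS is JSON, a list that holds one entry, the list of rows, each a list of 5 numbers: the shift along the tool's x, y, z in mm, then the turn about the tool's z in degrees, then the opening, from -1 (shut) to 1 (fully open). A call has 1 to 20 rows; each row is the pose to reach, as a shift and turn from the pose commanded when the call began, along the tool's axes at that moment; what a row does not reach only later rows make up. A row lasts 1/10 s, in which the tool goes at most 50 mm and 8.59 degrees, less where a joint would pass 70% of its speed; a pose out of reach is approached as far as the arm can. A call with a gripper value outside its range is refused whole. The fingers move at their own pace and stop on an object; FORCE is the grip in N (left out, the last holds). Time passes only in rows, so rows that repeat a pose let the fingers close. It gives the time, the measured TCP pose, the force, the opening and the grip force at its end, in the units of the state.
- r.read_state(): the state, without advancing time (a new reading comes with each control period).
- r.camera(name): name is "side" or "top"; returns a dict with "image" (400x640x3 uint8, red, green, blue), "vfov" (degrees; the focal length in pixels is half the picture's height over the tangent of half this angle, whatever the lens; pixels are square), "cx", "cy" (the principal point, pixels), "eye" and "attitude" of the camera in the world. Camera axes: x right, y down, z forward; pixel columns grow to the right and rows downward; lengths in m; the calibration is good to about 2 mm. A picture is of the moment at which its call begins. There is no depth.
- r.close_job(): hands the job in; it is judged then, once.
The state is a dict: "time": time; "joint_positions": joint angles; "joint_vel": joint speeds; "joint_torque": joint torques, N m; "ee_pos": TCP position; "eef_rot": TCP orientation; "ft_force": force on the tool from outside, world axes, zero at the start; "torque": the same for the moment, N m; "width": finger opening in m; "grip_force": force on a finger pad.
Only numpy, scipy, OpenCV 4.12 (cv2) and the standard library are available. Lean on these libraries where they do the work, as an engineer would, in place of code of your own. Each camera call takes 0.05 s, during which the arm holds its last target. There are 200 camera calls.

## Working session

There is one attempt and no reset: what is moved stays moved. The work goes in short steps, Python scripts to look and compute and a shell command to move; the robot and the scene stay as the last step left them, time stands still between calls to the robot, and variables do not carry over. Pictures are saved under pics/ and viewed, at most 10 in all, crops included, and the job is handed in when it is done.

```bash
ls; mkdir -p pics
python3 - <<'E'
from bench import r
import cv2
s=r.read_state();print(s)
for n in("side","top"):
    c=r.camera(n);cv2.imwrite(f"pics/{n}0.png",c["image"][:,:,::-1]);print(n,{k:v for k,v in c.items() if k!="image"})
E
```

```text
pics
{'time': 0.0, 'joint_positions': array([-1.14461072,  0.33286174, -0.06470035,  1.46096289,  0.02161705,
        1.34991976, -0.08854351]), 'joint_vel': array([ 0.00025689,  0.00097537,  0.00035496,  0.00031745,  0.00012305,
        0.00040959, -0.0009823 ]), 'joint_torque': array([-1.27404121e-03, -6.23240089e+01,  2.38324609e-02, -3.89893556e+01,
       -6.14581397e-02,  3.97498417e-02,  1.36949739e-04]), 'ee_pos': array([0.27100599, 0.5627392 , 0.22174998]), 'eef_rot': array([ 2.22523136e-01,  9.74927138e-01, -7.17897986e-04, -1.19695122e-04]), 'ft_force': array([-0.50150351, -0.29360248,  0.03984371]), 'torque': array([ 0.0852265 ,  0.00201901, -0.03235711]), 'grip_force': 0.0, 'width': 0.08724705113339809}
side {'vfov': 51.12070287894545, 'cx': 320.56239599848476, 'cy': 198.27024011592934, 'eye': array([ 0.14416966, -0.99844368,  0.76384697]), 'attitude': array([ 0.86568634, -0.18139677,  0.08497305, -0.45876132])}
top {'vfov': 53.506706370138815, 'cx': 324.9605446988585, 'cy': 203.3826161351933, 'eye': array([ 0.36373683, -0.089642  ,  1.18442582]), 'attitude': array([ 0.70863267, -0.70283081,  0.03285429, -0.05281271])}
```

View pics/side0.png

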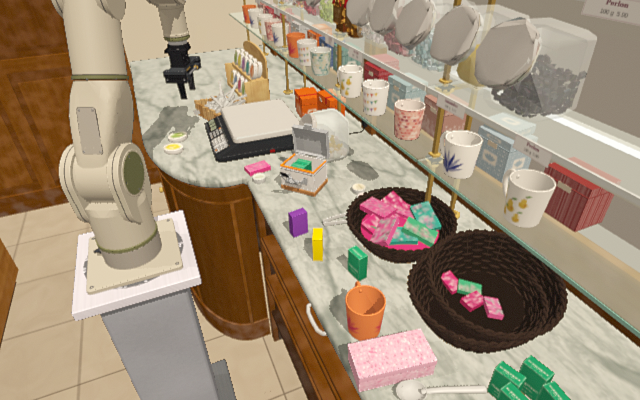

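View pics/top0.png

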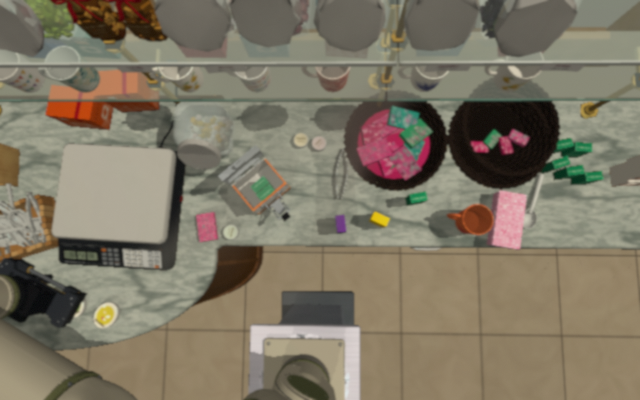

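Side: loose green carton at (357,262), purple (298,222) and yellow (318,243) look-alikes; green packs in baskets/(525,380) lie in a heap. Caddy at side (303,172), top (258,185), with lid standing open. Top: green carton (417,198). I'm confirming with an enlarged crop.

```bash
cat > h.py <<'E'
import numpy as np,cv2
from scipy.spatial.transform import Rotation as R
from scipy.optimize import least_squares
C={'side':dict(v=51.12070287894545,c=(320.56239599848476,198.27024011592934),e=[0.14416966,-0.99844368,0.76384697],q=[0.86568634,-0.18139677,0.08497305,-0.45876132]),
'top':dict(v=53.506706370138815,c=(324.9605446988585,203.3826161351933),e=[0.36373683,-0.089642,1.18442582],q=[0.70863267,-0.70283081,0.03285429,-0.05281271])}
def proj(n,P):
    c=C[n];f=200/np.tan(np.radians(c['v']/2));p=R.from_quat(c['q']).inv().apply(np.atleast_2d(P)-c['e'])
    return p[:,:2]/p[:,2:]*f+c['c']
def tri(ps,pt):
    s=least_squares(lambda x:np.r_[proj('side',x)[0]-ps,proj('top',x)[0]-pt],[.5,0,.05]);return s.x,np.abs(s.fun).max()
def onz(n,p,z):
    s=least_squares(lambda x:proj(n,[x[0],x[1],z])[0]-p,[.5,0]);return s.x
E
python3 - <<'E'
from h import *
print(tri((357,262),(417,198)),proj('side',[.271,.563,.223]),proj('top',[.271,.563,.223]))
s=cv2.imread('pics/side0.png');t=cv2.imread('pics/top0.png')
f=lambda i,x,y,w,h,k:cv2.resize(i[y:y+h,x:x+w],None,fx=k,fy=k,interpolation=cv2.INTER_CUBIC)
a=np.hstack([f(s,265,115,80,60+25,5),f(t,210,135,80,85,5)])
b=np.hstack([f(s,330,235,80,35,5),f(t,380,180,80,35,5)])
cv2.imwrite('pics/c1.png',np.vstack([a,b]))
E
```

```text
(array([ 0.51793161, -0.32131294,  0.04388365]), np.float64(0.6943720114608141)) [[188.61955474  93.50657862]] [[ 66.38104424 287.63510105]]
```

View pics/c1.png

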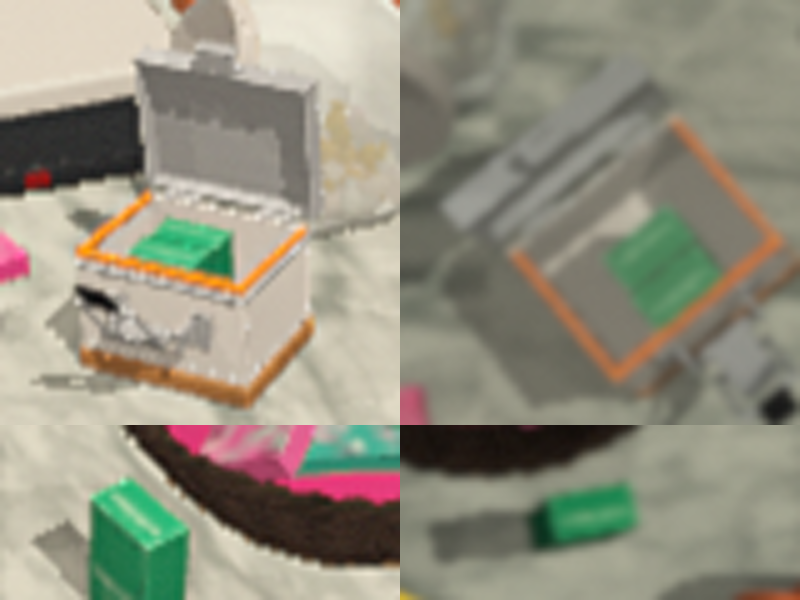

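Crops: the loose green carton stands upright (top face side (348,253),(355,246),(368,255),(360,262)); the other green ones are the caddy's fixed cartons, basket wrappers and the lying heap, so it is the only one matching. Caddy seal corners: side (281,165),(314,173),(326,161),(295,154); the clip with its black tab faces the lower right in the top view. Fit both.

Run:
```python
from h import *
def fit(side,top,hx,hy,x0,free):
    L=np.array([[-hx,hy],[-hx,-hy],[hx,-hy],[hx,hy]])
    def P(p):
        c,s=np.cos(p[2]),np.sin(p[2]);return np.c_[L@np.array([[c,s],[-s,c]])+p[:2],np.full(4,p[3])]
    f=lambda p:np.r_[(proj('side',P(p))-side).ravel(),(proj('top',P(p))-top).ravel()]
    s=least_squares(f,x0);print(s.x.round(4),np.degrees(s.x[2]).round(1),np.abs(s.fun).max().round(2));print(f(s.x).reshape(2,4,2).round(1).tolist());return s.x
print('caddy');fit(np.array([(280.6,165),(314,173.4),(326,161),(295,154.4)]),np.array([(253,211),(286,183),(265,159.4),(232.4,185)]),.0475,.0595,[.5,.1,.7,.087],0)
# box: corners -x+y,-x-y,+x-y,+x+y
print('box');fit(np.array([(348,253),(359.6,262),(367.6,255),(355.4,246)]),np.array([(410.4,204),(427,201),(426,192),(410,194)]),.013,.024,[.52,-.32,0,.075],0)
```

```text
caddy
[0.5502 0.1284 0.7098 0.0858] 40.7 1.12
[[[0.1, 1.1], [-0.7, 0.6], [0.3, -0.6], [-0.1, -1.0]], [[0.3, -0.3], [0.0, 0.6], [-0.1, -0.9], [-0.1, 0.2]]]
box
[ 0.5173 -0.3205  0.2055  0.0698] 11.8 2.28
[[[-0.7, -2.3], [0.0, -0.5], [0.4, 2.2], [0.1, 0.6]], [[0.6, -0.1], [0.7, -0.5], [-0.3, -0.4], [-1.0, 0.9]]]
```

```bash
cat >> h.py <<'E'
CP=[0.5502,0.1284];CY=0.7098
def toc(p):
    d=np.array(p)-[*CP,0];c,s=np.cos(CY),np.sin(CY);return np.array([c*d[0]+s*d[1],-s*d[0]+c*d[1],d[2]])
def tow(q):
    c,s=np.cos(CY),np.sin(CY);return np.array([CP[0]+c*q[0]-s*q[1],CP[1]+s*q[0]+c*q[1],q[2]])
def lev(phi,lean):
    pv=np.array([-.0645,0,.054])+.016*np.array([-np.sin(phi-.14),0,-np.cos(phi-.14)]);d=np.array([-np.sin(lean),0,np.cos(lean)])
    return dict(end=np.array([-.0645-.042*np.sin(phi),0,.054-.042*np.cos(phi)]),pv=pv,bar=pv+.0541*d,tab=pv+.0751*d,tip=pv+.0836*d)
def lidp(th,r,h):return np.array([.051-r*np.cos(th)+h*np.sin(th),0,.087+r*np.sin(th)+h*np.cos(th)])
E
python3 - <<'E'
from h import *
t=tri((284,174.4),(285.6,215.6));print('tab',t,toc(t[0])*1000)
t=tri((307,182),(280,210));print('plate?',t,toc(t[0])*1000)
# lid top (catch) : side crop (213,50), top crop (585,125)->
t=tri((265+213/5,115+48/5),(210+118/5,135+165/5));print('lid catch?',t,toc(t[0])*1000)
for n in('side','top'):
  print(n)
  for th in(1.53,1.4,1.3): print('lid',th,[ (proj(n,tow(lidp(th,r,h)+[0,y,0]))[0]).round(1).tolist() for r,h,y in((.102,0,.063),(.102,0,-.063),(.102,.018,.063),(.102,.018,-.063))])
  for ph in(.5,1,1.5,2): print(ph,[proj(n,tow(lev(ph,0)['end']+[0,y,0]))[0].round(1).tolist() for y in(-.013,.013)])
s=least_squares(lambda u:np.r_[proj('side',[u[0],u[1],u[2]])[0]-(497,280),proj('side',[u[0],u[3],u[2]])[0]-(340,120),proj('top',[u[0],u[1],u[2]])[0][1]-100],[.8,-.3,.3,.2]);print('shelf',s.x,s.cost)
E
```

```text
tab (array([0.45860698, 0.04878276, 0.11044658]), np.float64(0.6804631272370898)) [-121.35772809   -0.69952885  110.44657581]
plate? (array([0.50461158, 0.06570286, 0.05568603]), np.float64(9.15035987784239)) [-75.43706857 -17.84613325  55.68602551]
lid catch? (array([0.57762574, 0.17151511, 0.19831418]), np.float64(2.2532344214202453)) [ 48.89955324  14.82961507 198.31418087]
side
lid 1.53 [[292.2, 125.4], [326.9, 132.2], [294.8, 123.1], [329.3, 129.7]]
lid 1.4 [[290.2, 127.4], [325.1, 134.3], [292.8, 124.4], [327.5, 131.1]]
lid 1.3 [[288.7, 129.2], [323.7, 136.2], [291.3, 125.8], [326.1, 132.6]]
0.5 [[295.7, 194.7], [288.7, 192.8]]
1 [[293.2, 193.4], [286.1, 191.5]]
1.5 [[291.8, 189.2], [284.6, 187.3]]
2 [[292.0, 183.1], [284.8, 181.2]]
top
lid 1.53 [[221.0, 179.6], [259.0, 148.5], [216.6, 174.3], [254.6, 143.2]]
lid 1.4 [[224.3, 183.6], [262.3, 152.4], [219.7, 178.1], [257.7, 147.0]]
lid 1.3 [[226.9, 186.6], [264.8, 155.5], [222.2, 181.2], [260.3, 150.0]]
0.5 [[284.8, 206.9], [278.0, 212.6]]
1 [[287.4, 210.3], [280.6, 216.0]]
1.5 [[288.0, 211.3], [281.1, 217.1]]
2 [[286.4, 209.6], [279.3, 215.5]]
shelf [ 0.82319464 -0.48827625  0.02003287  0.47945463] 41.449207815871105
```

Run:
```python
import cv2,numpy as np
s=cv2.imread('pics/side0.png');t=cv2.imread('pics/top0.png')
f=lambda i,x,y,w,h,k:cv2.resize(i[y:y+h,x:x+w],None,fx=k,fy=k,interpolation=cv2.INTER_CUBIC)
cv2.imwrite('pics/c2.png',np.hstack([f(s,275,155,40,45,10),f(t,255,185,40,45,10)]))
```

```text
(no output)
```

View pics/c2.png

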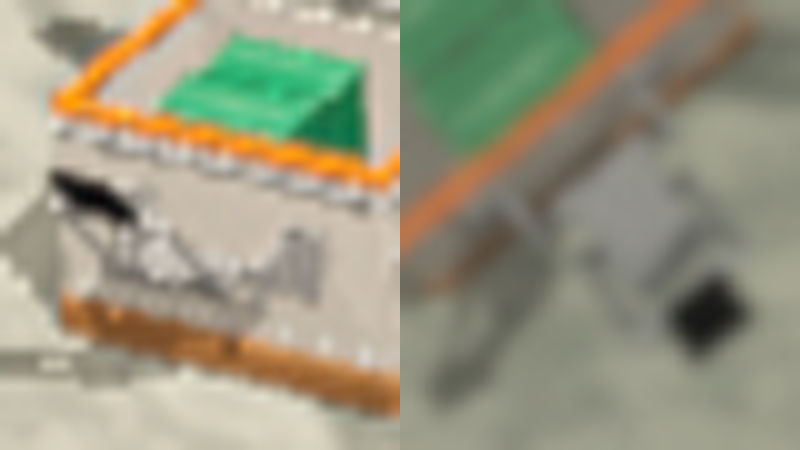

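Crop: black tab centre at side (284.5,174.7) / top (285.8,216.3): about x' −121, z 110 in the caddy's frame; lever roughly straight out, loop leaning out about 35°, well clear of the lid's swing. Lid is at ≈1.4 rad; I'll push it back to its stop first.

```bash
cat > g.py <<'E'
from h import *
from bench import r
def go(w,yaw_y):  # world TCP target, world yaw (deg) of tool y
    s=r.read_state();q=R.from_quat(s['eef_rot']);d=q.inv().apply(np.array(w)-s['ee_pos'])*1000
    y=q.apply([0,1,0]);cur=np.degrees(np.arctan2(y[1],y[0]));t=-((yaw_y-cur+90)%180-90)
    print('shift',d.round(1),'turn',round(t,1),'rows>',round(max(np.linalg.norm(d)/50,abs(t)/8.59),1))
def st():
    s=r.read_state();print('t',round(s['time'],2),'caddy',(toc(s['ee_pos'])*1000).round(1),'w',s['ee_pos'].round(4),'F',s['ft_force'].round(1),'grip',round(s['width']*1000,1),round(float(s['grip_force']),1),'j',s['joint_positions'].round(2))
CYD=np.degrees(CY)+90
E
python3 - <<'E'
from g import *
st();go(tow([0,0,.26]),CYD)
for z in(.2,.3,.4,.5): 
  p=onz('top',(320,100),z);print(z,p, [onz('top',(320,65),z)[0].round(3)], proj('side',[[p[0],y,z] for y in(-.4,-.2,0,.2)]).round(0).tolist())
E
```

```text
t 0.1 caddy [ 71.3 511.4 221.9] w [0.271  0.5628 0.2219] F [-0.1  0.   0.6] grip 87.0 0.0 j [-1.14  0.33 -0.06  1.46  0.02  1.35 -0.09]
shift [-440.  -270.3  -37.8] turn -66.4 rows> 10.4
0.2 [ 0.75257418 -0.0457149 ] [np.float64(0.848)] [[466.0, 205.0], [417.0, 165.0], [379.0, 135.0], [350.0, 112.0]]
0.3 [ 0.71307528 -0.0501771 ] [np.float64(0.799)] [[459.0, 171.0], [408.0, 134.0], [370.0, 106.0], [340.0, 85.0]]
0.4 [ 0.67357638 -0.05463931] [np.float64(0.749)] [[451.0, 132.0], [398.0, 98.0], [358.0, 74.0], [328.0, 55.0]]
0.5 [ 0.63407748 -0.05910151] [np.float64(0.7)] [[442.0, 85.0], [386.0, 57.0], [346.0, 37.0], [316.0, 22.0]]
```

```bash
python3 -m crank '[[[-440,-270,-38,-66.4,-1],[-440,-270,-38,-66.4,-1],[-440,-270,-38,-66.4,-1],[-440,-270,-38,-66.4,-1],[-440,-270,-38,-66.4,-1],[-440,-270,-38,-66.4,-1],[-440,-270,-38,-66.4,-1],[-440,-270,-38,-66.4,-1],[-440,-270,-38,-66.4,-1],[-440,-270,-38,-66.4,-1],[-440,-270,-38,-66.4,-1],[-440,-270,-38,-66.4,-1],[-440,-270,-38,-66.4,-1],[-440,-270,-38,-66.4,-1]]]' 20
python3 - <<'E'
from g import *
st();go(tow([0,0,.15]),CYD);go(tow([.036,0,.15]),CYD)
E
```

```text
time: 1.5
ee_pos: [0.5498, 0.1302, 0.2601]
eef_rot: [-0.348, 0.937, 0.0, -0.0]
ft_force: [-0.2, 0.3, 0.6]
width: -0.0001
grip_force: 0.0
t 1.5 caddy [  0.9   1.6 260.1] w [0.5498 0.1302 0.2601] F [-0.2  0.3  0.6] grip -0.1 0.0 j [-0.48  0.18  0.19  1.58 -0.03  1.39  2.  ]
shift [  0.8  -1.7 110.1] turn 0.1 rows> 2.2
shift [-35.2  -1.8 110.1] turn 0.1 rows> 2.3
```

```bash
python3 -m crank '[[[0,0,55,0,-1],[0,0,110,0,-1],[0,0,110,0,-1],[-10,0,110,0,-1],[-20,0,110,0,-1],[-26,0,110,0,-1],[-30,0,110,0,-1],[-34,0,110,0,-1],[-34,0,110,0,-1]]]'
python3 - <<'E'
from g import *
st()
E
```

```text
time: 2.4
ee_pos: [0.5766, 0.1511, 0.1511]
eef_rot: [-0.348, 0.938, -0.0, 0.0]
ft_force: [0.1, 0.5, -0.0]
width: 0.0005
grip_force: 0.1
t 2.4 caddy [ 34.8   0.  151.1] w [0.5766 0.1511 0.1511] F [ 0.1  0.5 -0. ] grip 0.5 0.1 j [-0.48  0.32  0.18  1.64 -0.06  1.19  1.99]
```

```bash
python3 -m crank '[[[-3,0,0,0,-1],[-6,0,0,0,-1],[-8,0,0,0,-1]]]'|grep force; python3 -m crank '[[[-2,0,0,0,-1],[-4,0,0,0,-1],[-4,0,0,0,-1]]]'|grep force;python3 - <<'E'
from g import *
st()
E
```

```text
ft_force: [-45.8, -24.3, 30.5]
grip_force: 25.1
ft_force: [-59.4, -29.6, 40.2]
grip_force: 32.6
t 3.0 caddy [ 35.5  -0.  150.8] w [0.5772 0.1515 0.1508] F [-59.4 -29.6  40.2] grip 0.3 32.6 j [-0.48  0.33  0.18  1.62 -0.06  1.21  1.99]
```

```bash
python3 -m crank '[[[12,0,0,0,-1],[20,0,-50,0,-1],[20,0,-110,0,-1],[20,0,-110,0,-1]]]'|grep -E 'time|force'
python3 - <<'E'
from g import *
from scipy.optimize import minimize
im={n:cv2.imread(f'pics/{n}0.png').astype(float) for n in('side','top')}
roi={'side':(335,235,45,50),'top':(398,180,40,35)};K=8;M={}
for n,(x,y,w,h) in roi.items():
    a=cv2.resize(im[n][y:y+h,x:x+w],None,fx=K,fy=K,interpolation=cv2.INTER_LINEAR);M[n]=(a[...,1]-a[...,2]>28).astype(np.uint8)
    nl,l,s,_=cv2.connectedComponentsWithStats(M[n]);k=1+np.argmax(s[1:,4]);M[n]=(l==k).astype(np.uint8);print(n,s[k]/[K,K,K,K,K*K])
def iou(p,out=False):
    c,s=np.cos(p[2]),np.sin(p[2]);V=[[p[0]+c*a-s*b,p[1]+s*a+c*b,z] for a in(-.013,.013) for b in(-.024,.024) for z in(0,.075)]
    J=[]
    for n,(x,y,w,h) in roi.items():
        q=((proj(n,V)-[x,y]+.5)*K).astype(np.float32);m=np.zeros_like(M[n]);cv2.fillConvexPoly(m,cv2.convexHull((q*16).astype(np.int32)),1,shift=4)
        J.append((m&M[n]).sum()/(m|M[n]).sum())
    if out: print('iou',J)
    return -sum(J)
b=min((minimize(iou,[.517,-.32,y0],method='Nelder-Mead',options=dict(initial_simplex=[[.517,-.32,y0],[.523,-.32,y0],[.517,-.314,y0],[.517,-.32,y0+.15]])) for y0 in(.05,.2,.3)),key=lambda s:s.fun)
p=b.x;iou(p,True);print(p,np.degrees(p[2]))
print('yellow',tri((318,243),(380,219)))
st();d=np.array([np.cos(p[2]),np.sin(p[2])]);t=p[:2]-.0145*d
go([*t,.15],np.degrees(p[2])+90)
E
```

```text
time: 3.4
ft_force: [1.3, -0.3, 0.7]
grip_force: 0.0
side [ 12.75      10.5       20.25      35.25     551.078125]
top [  8.875   11.375   21.125   12.875  205.4375]
iou [np.float64(0.9132066619751349), np.float64(0.8069568499182287)]
[ 0.51977611 -0.31819091  0.20156582] 11.548871056806961
yellow (array([ 0.45701739, -0.21483224,  0.04418148]), np.float64(0.48184294174527054))
t 3.4 caddy [ 28.4  -0.9 267.2] w [0.5723 0.1463 0.2672] F [ 1.3 -0.3  0.7] grip 0.6 0.0 j [-0.48  0.23  0.19  1.51 -0.04  1.4   1.99]
shift [ 356.2 -310.7  114.9] turn 29.1 rows> 9.7
```

```bash
python3 -m crank '[[[356,-311,40,29,0.45],[356,-311,40,29,0.45],[356,-311,40,29,0.45],[356,-311,40,29,0.45],[356,-311,40,29,0.45],[356,-311,40,29,0.45],[356,-311,40,29,0.45],[356,-311,40,29,0.45],[356,-311,40,29,0.45],[356,-311,40,29,0.45],[356,-311,40,29,0.45],[356,-311,115,29,0.45],[356,-311,115,29,0.45],[356,-311,115,29,0.45]]]'|grep time
python3 - <<'E'
from g import *
st();a=.2;t=np.array([.5185,-.3193])-.015*np.array([np.cos(a),np.sin(a)])
go([*t,.100],101.5);go([*t,.058],101.5)
E
```

```text
time: 4.8
t 4.8 caddy [-328.8 -308.3  142. ] w [ 0.5017 -0.3197  0.142 ] F [ 0.  -0.   0.2] grip 62.9 0.0 j [ 0.06  0.35  0.53  1.67 -0.19  1.18  2.41]
shift [-1.7 -3.1 42. ] turn 0.3 rows> 0.8
shift [-1.9 -3.3 84. ] turn 0.3 rows> 1.7
```

```bash
python3 -m crank '[[[-2,-3,30,0,0.45],[-2,-3,60,0,0.45],[-2,-3,84,0,0.45],[-2,-3,84,0,0.45],[-2,-3,84,0,0],[-2,-3,84,0,-0.2],[-2,-3,84,0,-0.2],[-2,-3,84,0,-0.2],[-2,-3,84,0,-0.2],[-2,-3,34,0,-0.2],[-2,-3,-16,0,-0.2],[-2,-3,-66,0,-0.2],[-2,-3,-66,0,-0.2]]]' 25
python3 - <<'E'
from g import *
st()
n=[]
for k in('side','top'):
    im=r.camera(k)['image'][:,:,::-1];cv2.imwrite(f'pics/{k}1.png',im);x,y=proj(k,r.read_state()['ee_pos'])[0].astype(int);n.append(cv2.resize(im[y-40:y+40,x-40:x+40],None,fx=5,fy=5,interpolation=cv2.INTER_CUBIC))
cv2.imwrite('pics/c3.png',np.hstack(n))
E
```

```text
time: 6.1
ee_pos: [0.5081, -0.3268, 0.2196]
eef_rot: [-0.101, 0.995, -0.003, 0.005]
ft_force: [0.2, -0.8, -1.6]
width: 0.0473
grip_force: 25.0
t 6.1 caddy [-328.6 -317.8  219.6] w [ 0.5081 -0.3268  0.2196] F [ 0.2 -0.8 -1.6] grip 47.3 25.0 j [ 0.05  0.3   0.55  1.56 -0.16  1.31  2.4 ]
```

View pics/c3.png

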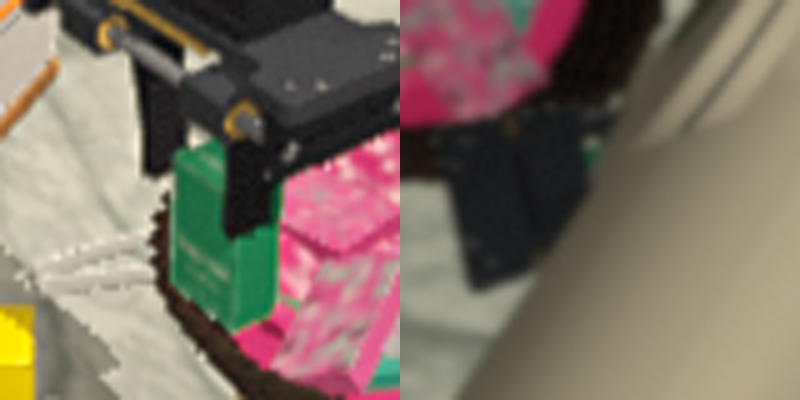

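Run:
```python
from g import *
s=r.read_state();q=R.from_quat(s['eef_rot']);T=s['ee_pos'];x0,y0=proj('side',T)[0].astype(int)
cr=lambda p:((proj('side',T+q.apply(np.array(p)))-[x0-40,y0-40]+.5)*5).round().tolist()
print('x,y axis',q.apply([1,0,0]).round(2),q.apply([0,1,0]).round(2),q.apply([0,0,1]).round(3))
for sy in(1,-1): print('pad tip corners',sy,[cr([a,sy*.024,0]) for a in(-.0095,.0095)],'outer',[cr([a,sy*.036,0]) for a in(-.0095,.0095)])
for off in(-.015,-.008,0,.008): print(off,'box bottom',[cr([off+a,b*.024,.058-.003]) for a,b in((.013,1),(.013,-1),(-.013,1),(-.013,-1))])
```

```text
x,y axis [-0.98 -0.2  -0.  ] [-0.2   0.98 -0.  ] [ 0.003 -0.001 -1.   ]
pad tip corners 1 [[[191.0, 174.0]], [[158.0, 188.0]]] outer [[[174.0, 162.0]], [[142.0, 176.0]]]
pad tip corners -1 [[[258.0, 224.0]], [[225.0, 239.0]]] outer [[[276.0, 237.0]], [[242.0, 252.0]]]
-0.015 box bottom [[[176.0, 275.0]], [[241.0, 327.0]], [[219.0, 255.0]], [[284.0, 306.0]]]
-0.008 box bottom [[[164.0, 280.0]], [[229.0, 332.0]], [[207.0, 260.0]], [[273.0, 311.0]]]
0 box bottom [[[150.0, 286.0]], [[215.0, 339.0]], [[194.0, 266.0]], [[259.0, 318.0]]]
0.008 box bottom [[[137.0, 293.0]], [[201.0, 346.0]], [[181.0, 273.0]], [[246.0, 324.0]]]
```

The carton is held square, but ~12 mm off the pads' centre instead of 15–16; I'll set it back down and regrip 4 mm further out for lid clearance.

```bash
python3 -m crank '[[[0,0,50,0,-0.2],[0,0,100,0,-0.2],[0,0,140,0,-0.2],[0,0,158,0,-0.2],[0,0,161,0,-0.2],[0,0,161,0,-0.2],[0,0,161,0,0.3],[0,0,161,0,0.3],[4,0,161,0,0.3],[4,0,161,0,0.3],[4,0,161,0,-0.2],[4,0,161,0,-0.2],[4,0,161,0,-0.2],[4,0,161,0,-0.2],[4,0,110,0,-0.2],[4,0,60,0,-0.2],[4,0,0,0,-0.2],[4,0,-50,0,-0.2],[4,0,-50,0,-0.2]]]' 30
python3 - <<'E'
from g import *
st()
go(tow([-.04,-.0,.27]),CYD);go(tow([.009,-.0,.165]),CYD);go(tow([-.25,0,.27]),CYD)
im=r.camera('side')['image'][:,:,::-1];cv2.imwrite('pics/side2.png',im)
s=r.read_state();q=R.from_quat(s['eef_rot']);T=s['ee_pos'];x0,y0=proj('side',T)[0].astype(int)
c=im[y0-40:y0+40,x0-40:x0+40].astype(int);m=((c[...,1]-c[...,2])>30)&(c[...,1]-c[...,0]>-20)
# green box corners from mask
n,l,ss,_=cv2.connectedComponentsWithStats(m.astype(np.uint8));print(ss[1:][ss[1:,4]>60])
cr=lambda p:(proj('side',T+q.apply(np.array(p)))[0]-[x0-40,y0-40]).round(1).tolist()
for off in(-.016,-.012): print(off,[cr([off+a,b*.024,.058]) for a,b in((.013,1),(.013,-1),(-.013,-1))])
E
```

```text
time: 8.1
ee_pos: [0.5031, -0.3268, 0.2677]
eef_rot: [-0.102, 0.995, -0.002, 0.004]
ft_force: [0.4, -0.4, -1.6]
width: 0.0477
grip_force: 30.0
t 8.1 caddy [-332.3 -314.6  267.7] w [ 0.5031 -0.3268  0.2677] F [ 0.4 -0.4 -1.6] grip 47.7 30.0 j [ 0.04  0.27  0.57  1.5  -0.15  1.41  2.39]
shift [-103.2  416.8   -3.6] turn -29.0 rows> 8.6
shift [-145.3  441.1  101.6] turn -29.0 rows> 9.5
shift [ 80.5 315.   -4.4] turn -29.0 rows> 6.5
[[ 35  24  22  39 504]]
-0.016 [[34.6, 56.6], [48.1, 66.7], [57.1, 62.5]]
-0.012 [[33.3, 57.2], [46.7, 67.3], [55.7, 63.1]]
```

Run:
```python
from g import *
im=cv2.imread('pics/side2.png');T=r.read_state()['ee_pos'];x0,y0=proj('side',T)[0].astype(int)
c=im[y0-40:y0+40,x0-40:x0+40].astype(int)
for y in range(50,71,1): print(y,''.join('#' if c[y,x,1]-c[y,x,2]>30 else '+' if c[y,x,1]-c[y,x,2]>10 else '.' for x in range(28,64)))
print(c[52:70:2,48].tolist())
```

```text
50 .......#########+###########+.......
51 .......##########+##########+.......
52 .......#####################+.......
53 .......#####################+.......
54 ........+###################+.......
55 .........####################.......
56 ..........##################+.......
57 ...........#################+.......
58 ............+###############+.......
59 .............+#############.........
60 ...............##########...........
61 .................######.............
62 ..................+###+.............
63 ...................++...............
64 ....................................
65 ....................................
66 ....................................
67 ....................................
68 ....................................
69 ....................................
70 ....................................
[[87, 135, 43], [90, 138, 51], [82, 127, 40], [81, 125, 38], [77, 123, 34], [100, 139, 80], [45, 60, 61], [16, 27, 31], [38, 36, 81]]
```

```bash
python3 - <<'E'
from g import *
st()
E
python3 -m crank '[[[0,0,50,0,-0.2],[0,0,100,0,-0.2],[0,0,150,0,-0.2],[0,0,190,0,-0.2],[0,0,206,0,-0.2],[0,0,209,0,-0.2],[0,0,209,0,-0.2],[0,0,209,0,-0.2]]]'
python3 - <<'E'
from g import *
st()
E
```

```text
t 8.15 caddy [-332.2 -314.3  266.5] w [ 0.503  -0.3265  0.2665] F [ 0.5  0.4 -0.8] grip 47.3 30.0 j [ 0.04  0.27  0.57  1.5  -0.15  1.41  2.39]
time: 8.95
ee_pos: [0.5021, -0.3258, 0.0534]
eef_rot: [-0.102, 0.995, -0.0, 0.001]
ft_force: [-0.0, -0.0, 0.7]
width: 0.0477
grip_force: 30.0
t 8.95 caddy [-332.5 -313.2   53.4] w [ 0.5021 -0.3258  0.0534] F [-0.  -0.   0.7] grip 47.7 30.0 j [ 0.09  0.46  0.51  1.74 -0.26  1.01  2.47]
```

```bash
python3 -m crank '[[[0,0,3,0,-0.2],[0,0,3,0,-0.2],[0,0,3,0,0.25],[0,0,3,0,0.25],[0,0,3,0,0.25],[0,0,-10,0,0.25],[0,0,-10,0,0.25],[0,0,-10,0,-0.2],[0,0,-10,0,-0.2],[0,0,-10,0,-0.2],[0,0,-10,0,-0.2],[0,0,-40,0,-0.2],[0,0,-80,0,-0.2],[0,0,-120,0,-0.2],[0,0,-160,0,-0.2],[0,0,-190,0,-0.2],[0,0,-205,0,-0.2],[0,0,-205,0,-0.2],[0,0,-205,0,-0.2]]]' 30
python3 - <<'E'
from g import *
st()
im=r.camera('side')['image'][:,:,::-1];cv2.imwrite('pics/side3.png',im)
s=r.read_state();q=R.from_quat(s['eef_rot']);T=s['ee_pos'];x0,y0=proj('side',T)[0].astype(int)
c=im[y0-40:y0+40,x0-40:x0+40].astype(int)
for y in range(50,72,1): print(y,''.join('#' if c[y,x,1]-c[y,x,2]>30 else '+' if c[y,x,1]-c[y,x,2]>10 else '.' for x in range(28,64)))
cr=lambda p:(proj('side',T+q.apply(np.array(p)))[0]-[x0-40,y0-40]).round(1).tolist()
for off in(-.016,-.012): print(off,[cr([off+a,b*.024,.062]) for a,b in((.013,1),(.013,-1),(-.013,-1))])
go(tow([-.25,-.0,.27]),CYD)
E
```

```text
time: 10.85
ee_pos: [0.5012, -0.3249, 0.2557]
eef_rot: [-0.102, 0.995, 0.001, -0.001]
ft_force: [-0.2, 0.0, -1.4]
width: 0.0475
grip_force: 30.0
t 10.85 caddy [-332.6 -311.9  255.7] w [ 0.5012 -0.3249  0.2557] F [-0.2  0.  -1.4] grip 47.5 30.0 j [ 0.04  0.28  0.57  1.51 -0.15  1.4   2.39]
50 ......#####################+........
51 ......####+################+........
52 ......#####################+........
53 ......#####################+........
54 ......######################........
55 ......#########+############........
56 ......######################........
57 ......######################........
58 ......######################........
59 .......+####################........
60 ........####################........
61 ..........##################........
62 ...........################.........
63 ...........+##############+.........
64 .............+###########...........
65 ...............########.............
66 ................#####...............
67 .................+##................
68 ....................................
69 ....................................
70 ....................................
71 ....................................
-0.016 [[34.1, 57.7], [47.4, 68.0], [56.3, 63.9]]
-0.012 [[32.8, 58.3], [46.0, 68.6], [54.9, 64.5]]
shift [ 78.7 312.7 -13.9] turn -29.0 rows> 6.5
```

```bash
python3 - <<'E'
from g import *
go(tow([-.04,-.0,.27]),CYD)
E
python3 -m crank '[[[-105,415,-14,-29,-0.2],[-105,415,-14,-29,-0.2],[-105,415,-14,-29,-0.2],[-105,415,-14,-29,-0.2],[-105,415,-14,-29,-0.2],[-105,415,-14,-29,-0.2],[-105,415,-14,-29,-0.2],[-105,415,-14,-29,-0.2],[-105,415,-14,-29,-0.2],[-105,415,-14,-29,-0.2],[-105,415,-14,-29,-0.2],[-105,415,-14,-29,-0.2]]]'|grep time;  python3 - <<'E'
from g import *
st();go(tow([-.02,0,.172]),CYD);go(tow([.010,-.0,.172]),CYD)
E
```

```text
shift [-105.   414.5  -14.2] turn -29.0 rows> 8.6
time: 12.1
t 12.1 caddy [-40.8  -1.4 270.5] w [0.5202 0.1008 0.2705] F [-0.6 -0.1 -1.9] grip 47.2 30.0 j [-0.45  0.1   0.18  1.65 -0.02  1.4   2.02]
shift [-21.    1.4  98.5] turn -0.1 rows> 2.0
shift [-51.    1.5  98.4] turn -0.1 rows> 2.2
```

```bash
python3 -m crank '[[[-21,1.5,50,0,-0.2],[-21,1.5,95,0,-0.2],[-40,1.5,98,0,-0.2],[-50,1.5,98,0,-0.2],[-51,1.5,98,0,-0.2],[-51,1.5,98,0,-0.2]]]'|grep -E 'time|force';  python3 - <<'E'
from g import *
st()
a=[]
for k,(x,y,w,h) in dict(side=(270,95,70,100),top=(215,120,70,100)).items():
    im=r.camera(k)['image'][:,:,::-1];cv2.imwrite(f'pics/{k}4.png',im);a.append(cv2.resize(im[y:y+h,x:x+w],None,fx=5.7,fy=5.7,interpolation=cv2.INTER_CUBIC))
cv2.imwrite('pics/c4.png',np.hstack(a))
for x in(.009,.022,.046): print(x,[((proj('side',tow([x,y,z]))[0]-[270,95]+.5)*5.7).round().tolist() for y,z in((.024,.096),(-.024,.096),(.058,.086),(-.058,.086))])
T=r.read_state()['ee_pos'];t=toc(T)
print('box bottom pred',[((proj('side',tow([t[0]+.0147+a,t[1]+b,t[2]-.062]))[0]-[270,95]+.5)*5.7).round().tolist() for a,b in((-.013,.024),(-.013,-.024),(.013,-.024))])
E
```

```text
time: 12.7
ft_force: [0.0, -0.5, -1.0]
grip_force: 30.0
t 12.7 caddy [ 11.7   0.2 174.9] w [0.559  0.1362 0.1749] F [ 0.  -0.5 -1. ] grip 47.5 30.0 j [-0.46  0.25  0.17  1.67 -0.04  1.22  2.  ]
0.009 [[165.0, 361.0], [239.0, 378.0], [115.0, 364.0], [292.0, 405.0]]
0.022 [[176.0, 351.0], [249.0, 368.0], [126.0, 355.0], [302.0, 395.0]]
0.046 [[195.0, 333.0], [268.0, 349.0], [146.0, 337.0], [321.0, 376.0]]
box bottom pred [[166.0, 332.0], [240.0, 349.0], [261.0, 329.0]]
```

View pics/c4.png

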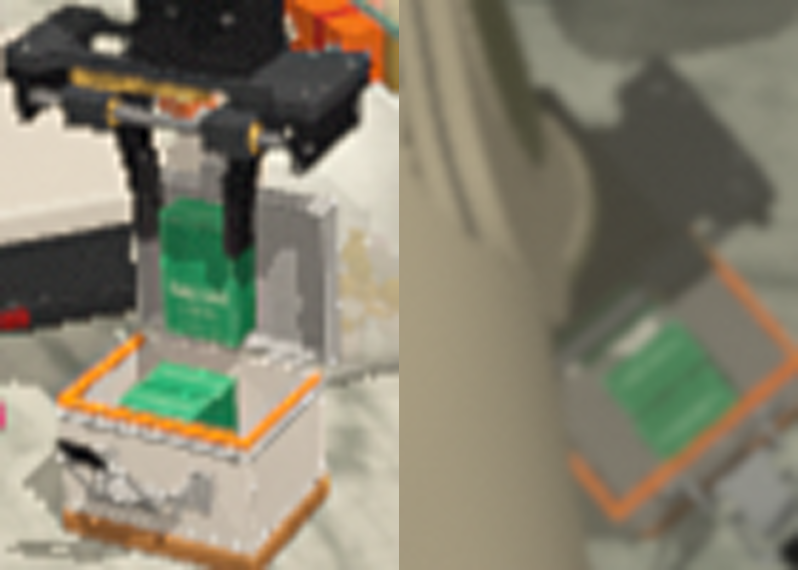

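```bash
python3 - <<'E'
from g import *
st();go(tow([.009,0,.125]),CYD)
E
python3 -m crank '[[[1.5,0,20,0,-0.2],[1.5,0,35,0,-0.2],[1.5,0,45,0,-0.2],[1.5,0,45,0,-0.2],[1.5,0,45,0,-0.2]]]'|grep -E 'time|force';  python3 - <<'E'
from g import *
st();go(tow([.009,0,.098]),CYD)
E
```

```text
t 12.8 caddy [ 11.3   0.4 174.8] w [0.5585 0.1361 0.1748] F [ 0.4 -0.4 -1.6] grip 47.5 30.0 j [-0.46  0.25  0.17  1.67 -0.04  1.22  2.  ]
shift [ 2.4 -0.4 49.7] turn -0.0 rows> 1.0
time: 13.3
ft_force: [0.3, -0.1, -0.4]
grip_force: 30.0
t 13.3 caddy [ 10.    1.1 128.8] w [0.5571 0.1357 0.1288] F [ 0.3 -0.1 -0.4] grip 47.3 30.0 j [-0.46  0.29  0.16  1.73 -0.05  1.13  2.  ]
shift [ 1.  -1.1 30.8] turn 0.0 rows> 0.6
```

```bash
python3 -m crank '[[[1,0,10,0,-0.2],[1,0,18,0,-0.2],[1,0,18,0,-0.2]]]'|grep -E 'time|force'; python3 -m crank '[[[0,0,6,0,-0.2],[0,0,12,0,-0.2],[0,0,12,0,-0.2]]]'|grep -E 'time|force'
python3 - <<'E'
from g import *
st()
E
```

```text
time: 13.6
ft_force: [0.8, 0.6, -1.2]
grip_force: 30.0
time: 13.9
ft_force: [-0.3, 0.8, -1.2]
grip_force: 30.0
t 13.9 caddy [ 8.4  1.4 97.6] w [0.5557 0.135  0.0976] F [-0.3  0.8 -1.2] grip 47.4 30.0 j [-0.45  0.32  0.16  1.76 -0.06  1.07  2.01]
```

```bash
python3 -m crank '[[[0,0,0,0,0.25],[0,0,0,0,0.25],[0,0,0,0,0.25],[0,0,0,0,0.25],[2,0,-40,0,0.25],[2,0,-90,0,0.25],[2,0,-140,0,0],[2,0,-170,0,-1],[2,0,-170,0,-1],[2,0,-170,0,-1]]]'|grep -E 'time|force';  python3 - <<'E'
from g import *
st()
a=[]
for k,(x,y,w,h) in dict(side=(270,115,70,85),top=(215,120,70,85)).items():
    im=r.camera(k)['image'][:,:,::-1];cv2.imwrite(f'pics/{k}5.png',im);a.append(cv2.resize(im[y:y+h,x:x+w],None,fx=5.7,fy=5.7,interpolation=cv2.INTER_CUBIC))
cv2.imwrite('pics/c5.png',np.hstack(a))
go(tow([.1,0,.27]),CYD)
E
```

```text
time: 14.9
ft_force: [-0.1, -0.2, -0.4]
grip_force: 0.0
t 14.9 caddy [  7.    1.1 268.9] w [0.5548 0.1338 0.2689] F [-0.1 -0.2 -0.4] grip 30.1 0.0 j [-0.47  0.19  0.17  1.55 -0.03  1.41  1.99]
shift [-93.7  -1.5  -3. ] turn 0.0 rows> 1.9
```

View pics/c5.png

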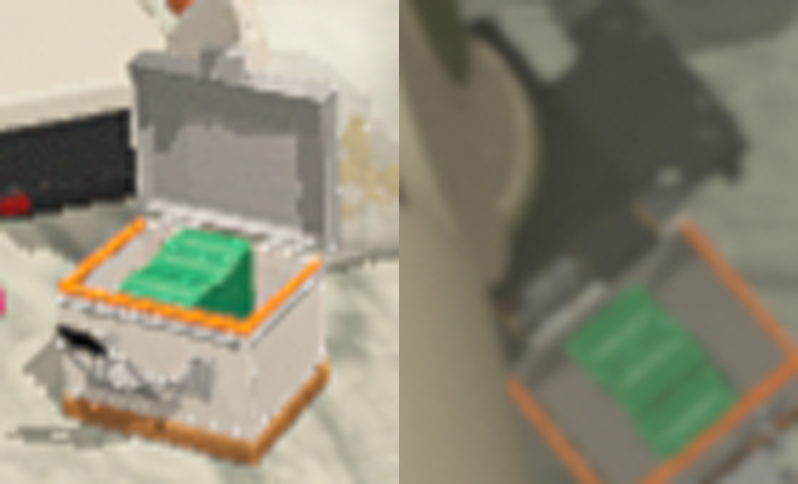

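Three green tops lie level side by side: the carton stands in the gap. Now behind the lid.

Run:
```python
from g import *
t=tri((327,132),(205,137));print(t,toc(t[0])*1000)
for p in((325,108),(350,150)): print([ (toc([*onz('side',p,z),z])*1000).round() for z in(0,.1)])
for p in((180,165),(230,110),(230,160)): print([ (toc([*onz('top',p,z),z])*1000).round() for z in(0,.1)])
print([lidp(th,.1,.018).round(4)[[0,2]].tolist() for th in(1.53,1.3,1.0,.7,.4,.2,.05)])
```

```text
(array([0.68952149, 0.28177324, 0.10105289]), np.float64(3.0030050523399723)) [205.62486137  25.53908784 101.05289041]
[array([638., 232.,   0.]), array([418., 124., 100.])]
[array([298., -40.,   0.]), array([ 122., -112.,  100.])]
[array([228., 152.,   0.]), array([184., 135., 100.])]
[array([264., -75.,   0.]), array([218., -72., 100.])]
[array([139.,  24.,   0.]), array([104.,  18., 100.])]
[[0.0649, 0.1877], [0.0416, 0.1882], [0.0121, 0.1809], [-0.0139, 0.1652], [-0.0341, 0.1425], [-0.0434, 0.1245], [-0.048, 0.11]]
```

```bash
python3 -m crank '[[[-40,0,-3,0,-1],[-82,0,-3,0,-1],[-82,0,-3,0,-1],[-82,0,-3,0,-1],[-82,0,40,0,-1],[-82,0,80,0,-1],[-82,0,100,0,-1],[-82,0,100,0,-1],[-82,0,100,0,-1]]]'|grep -E 'time|force';  python3 - <<'E'
from g import *
st();go(tow([.06,0,.168]),CYD)
E
```

```text
time: 15.9
ft_force: [0.6, 0.8, 0.8]
grip_force: 0.0
t 15.9 caddy [ 88.4   0.7 169.5] w [0.6168 0.1866 0.1695] F [0.6 0.8 0.8] grip 0.4 0.0 j [-0.48  0.4   0.16  1.49 -0.06  1.26  1.96]
shift [28.4 -0.7  1.5] turn -0.0 rows> 0.6
```

```bash
python3 -m crank '[[[12,0,2,0,-1],[24,0,2,0,-1],[36,0,2,0,-1],[48,0,2,0,-1],[60,0,2,0,-1],[72,0,2,0,-1],[84,0,2,0,-1],[96,0,2,0,-1],[104,0,2,0,-1],[112,0,2,0,-1],[118,0,4,0,-1],[118,0,8,0,-1]]]'|grep -E 'time|force';  python3 - <<'E'
from g import *
st();im=r.camera('side')['image'][:,:,::-1];cv2.imwrite('pics/side6.png',im)
E
```

```text
time: 17.1
ft_force: [0.1, -0.1, 0.0]
grip_force: 0.4
t 17.1 caddy [-29.8   0.9 160.6] w [0.527  0.1096 0.1606] F [ 0.1 -0.1  0. ] grip 0.2 0.4 j [-0.44  0.18  0.17  1.78 -0.03  1.18  2.02]
```

Descend onto the lid in steps, watching force.

```bash
python3 -m crank '[[[0,0,10,0,-1],[0,0,20,0,-1],[0,0,30,0,-1],[0,0,38,0,-1],[0,0,45,0,-1],[0,0,48,0,-1],[0,0,50,0,-1],[0,0,50,0,-1]]]'|grep -E 'time|force';  python3 - <<'E'
from g import *
st()
E
```

```text
time: 17.95
ft_force: [-0.4, 1.8, 0.2]
grip_force: 0.0
t 17.95 caddy [-29.1   1.2 110.4] w [0.5274 0.1103 0.1104] F [-0.4  1.8  0.2] grip 0.3 0.0 j [-0.44  0.23  0.17  1.84 -0.04  1.08  2.03]
```

```bash
python3 -m crank '[[[0,0,2,0,-1],[0,0,3,0,-1],[0,0,3,0,-1]]]'|grep -E 'time|force';  python3 - <<'E'
from g import *
st();a=[]
for k,(x,y,w,h) in dict(side=(270,115,70,85),top=(215,150,70,85)).items():
    im=r.camera(k)['image'][:,:,::-1];cv2.imwrite(f'pics/{k}7.png',im);a.append(cv2.resize(im[y:y+h,x:x+w],None,fx=5.7,fy=5.7,interpolation=cv2.INTER_CUBIC))
cv2.imwrite('pics/c7.png',np.hstack(a))
E
```

```text
time: 18.25
ft_force: [-5.9, -1.8, 11.7]
grip_force: 6.0
t 18.25 caddy [-28.9   1.  108.9] w [0.5276 0.1103 0.1089] F [-5.9 -1.8 11.7] grip 0.3 6.0 j [-0.44  0.24  0.17  1.84 -0.05  1.07  2.03]
```

View pics/c7.png

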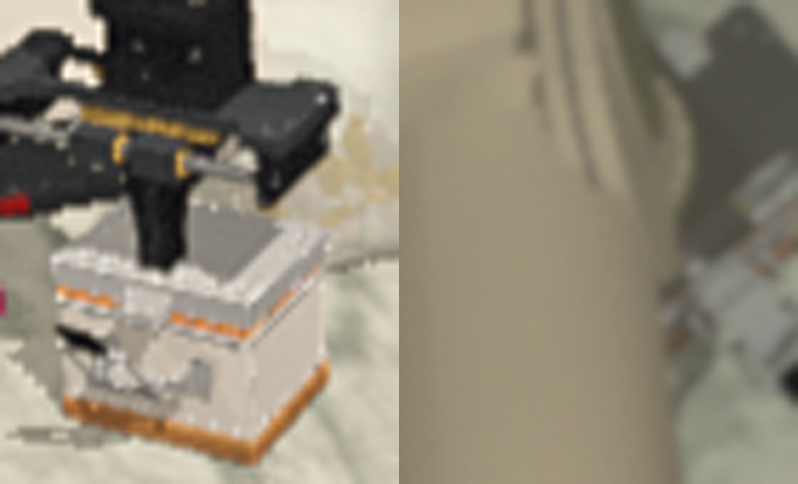

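Lid is down on its seal (12 N of press), catch visible at side (296,167). Next the tab: retreat and go above it.

```bash
python3 -m crank '[[[0,0,-20,0,-1],[30,0,-50,0,-0.1],[70,0,-50,0,-0.1],[92,0,-50,0,-0.1],[92,0,-50,0,-0.1],[92,0,-50,0,-0.1],[92,0,-50,0,-0.1]]]'|grep -E 'time|force';  python3 - <<'E'
from g import *
print('catch',proj('side',tow(lidp(.05,.1128,.0045))).round(1),'tab prediction',proj('side',tow([-.1214,-.0007,.1104])).round(1))
st();go(tow([-.121,-.0007,.104]),CYD)
im=r.camera('side')['image'][:,:,::-1];cv2.imwrite('pics/side8.png',im)
c=im[150:205,268:330].astype(int)
for y in range(5,35): print(150+y,''.join('#' if c[y,x].max()<70 else '+' if c[y,x].max()<120 else '.' for x in range(0,45)))
E
```

```text
time: 19.05
ft_force: [-0.1, 0.2, -0.2]
grip_force: 0.0
catch [[294.4 168.9]] tab prediction [[284.7 174.3]]
t 19.05 caddy [-120.1    1.3  157.7] w [0.4582 0.0511 0.1577] F [-0.1  0.2 -0.2] grip 36.5 0.0 j [-0.4   0.01  0.2   1.97 -0.    1.16  2.08]
shift [ 0.9 -2.  53.7] turn 0.1 rows> 1.1
155 .....+#####........#####.....................
156 .....+#####........#####.....................
157 .....+#####.......+#####+....................
158 .....+###+........+#####+....................
159 ......##+.........+#####+....................
160 ..................+#####+....................
161 ..................+####+.....................
162 ..................+###+......................
163 ..................++#+.......................
164 ....................+........................
165 .............................................
166 .............................................
167 .............................................
168 .............................................
169 .............................................
170 .............................................
171 .............................................
172 ............#++..............................
173 ............+####+...........................
174 .............+#####+.........................
175 ..............+#####+........................
176 ..............++++##+........................
177 ..................+++........................
178 ....................+........................
179 .............................................
180 .............................................
181 .............................................
182 ...................++........................
183 ..........................++.................
184 ...........................++................
```

```bash
python3 -m crank '[[[1,-2,20,0,-0.1],[1,-2,40,0,-0.1],[1,-2,52,0,-0.1],[1,-2,54,0,-0.1],[1,-2,54,0,-0.1],[1,-2,54,0,-0.1]]]'|grep -E 'time|force';  python3 - <<'E'
from g import *
st()
im=r.camera('side')['image'][:,:,::-1];cv2.imwrite('pics/side9.png',im)
cv2.imwrite('pics/c9.png',cv2.resize(im[140:200,262:332],None,fx=9,fy=9,interpolation=cv2.INTER_CUBIC))
T=r.read_state()['ee_pos'];t=toc(T);print([((proj('side',tow(t+[a,b,0]))[0]-[262,140]+.5)*9).round().tolist() for a in(-.0095,.0095) for b in(.02,-.02)])
E
```

```text
time: 19.7
ft_force: [-0.6, -0.3, -0.1]
grip_force: 0.0
t 19.7 caddy [-121.5   -1.1  104.3] w [0.4588 0.0484 0.1043] F [-0.6 -0.3 -0.1] grip 38.7 0.0 j [-0.4   0.08  0.2   2.03 -0.02  1.04  2.09]
[[145.0, 330.0], [248.0, 356.0], [174.0, 303.0], [276.0, 329.0]]
```

View pics/c9.png

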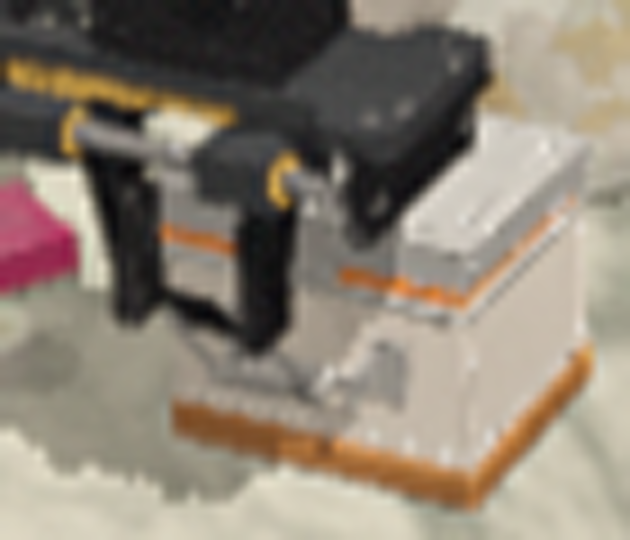

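The tab (165–245, 295–345 in the crop) lies between the fingertips, its centre ~3–4 mm above the TCP: close.

```bash
python3 -m crank '[[[0,0,0,0,-0.4],[0,0,0,0,-0.7],[0,0,0,0,-0.7],[0,0,0,0,-0.7],[0,0,0,0,-0.7],[0,0,0,0,-0.7]]]' 15|grep -E 'time|force|width';  python3 - <<'E'
from g import *
st()
A=np.array([-.0645,.054])
for t in([-.1215,.1085],[-.1215,.1105],[-.123,.107],[-.119,.110]):
    d=np.array(t)-A;D=np.hypot(*d);al=np.arccos(np.clip((.016**2+D**2-.0751**2)/(2*.016*D),-1,1));ln=np.arctan2(-d[0],-d[1]) # angle in phi sense
    phi=ln-al+.14;pv=lev(phi,0)['pv'];l=np.arctan2(-(t[0]-pv[0]),t[1]-pv[2]);print(t,'D',D.round(4),'phi',phi.round(2),'lean',np.degrees(l).round(1))
for n,p,l in(('a',1.6,30),('b',1.9,20),('c',2.1,10),('d',2.1,0),('e',2.1,-12),('f',2.1,-19.3),('g',1.7,-20),('h',1.4,-19)):
    q=lev(p,np.radians(l));print(n,p,l,'bar',(q['bar']*1000).round(1)[[0,2]],'tab',(q['tab']*1000).round(1)[[0,2]])
E
```

```text
time: 20.35
ft_force: [-2.7, -0.7, 3.0]
width: 0.0217
grip_force: 15.0
t 20.35 caddy [-122.2   -0.8  103.6] w [0.458  0.0482 0.1036] F [-2.7 -0.7  3. ] grip 21.7 15.0 j [-0.4   0.08  0.2   2.03 -0.02  1.03  2.09]
[-0.1215, 0.1085] D 0.0789 phi 1.24 lean 34.7
[-0.1215, 0.1105] D 0.0803 phi 1.35 lean 34.1
[-0.123, 0.107] D 0.0789 phi 1.22 lean 36.2
[-0.119, 0.11] D 0.0781 phi 1.23 lean 32.5
a 1.6 30 bar [-107.5   99.1] tab [-118.   117.3]
b 1.9 20 bar [-98.7 107.8] tab [-105.9  127.6]
c 2.1 10 bar [-88.7 113.3] tab [-92.3 134. ]
d 2.1 0 bar [-79.3 114.2] tab [-79.3 135.2]
e 2.1 -12 bar [-68.1 113. ] tab [-63.7 133.5]
f 2.1 -19.3 bar [-61.4 111.1] tab [-54.5 131. ]
g 1.7 -20 bar [-62.  104.7] tab [-54.8 124.4]
h 1.4 -19 bar [-62.1 100.3] tab [-55.3 120.1]
```

```bash
python3 -m crank '[[[-3,0,-7,0,-0.7],[-8,0,-13,0,-0.7],[-15,0,-19,0,-0.7],[-22,0,-23,0,-0.7],[-29,0,-25,0,-0.7],[-29,0,-25,0,-0.7]]]' |grep -E 'time|force|width'; python3 -m crank '[[[-7,0,-1,0,-0.7],[-14,0,-1,0,-0.7],[-14,0,-1,0,-0.7]]]' |grep -E 'time|force|width'
python3 - <<'E'
from g import *
st();im=r.camera('side')['image'][:,:,::-1];cv2.imwrite('pics/side10.png',im)
cv2.imwrite('pics/c10.png',cv2.resize(im[140:200,262:332],None,fx=9,fy=9,interpolation=cv2.INTER_CUBIC))
E
```

```text
time: 20.95
ft_force: [-1.7, 1.0, -1.4]
width: 0.0215
grip_force: 15.0
time: 21.25
ft_force: [-2.6, -0.0, 3.2]
width: 0.0218
grip_force: 15.0
t 21.25 caddy [-77.8  -0.8 130.1] w [0.4917 0.0771 0.1301] F [-2.6 -0.   3.2] grip 21.8 15.0 j [-0.42  0.12  0.19  1.92 -0.03  1.1   2.06]
```

View pics/c10.png

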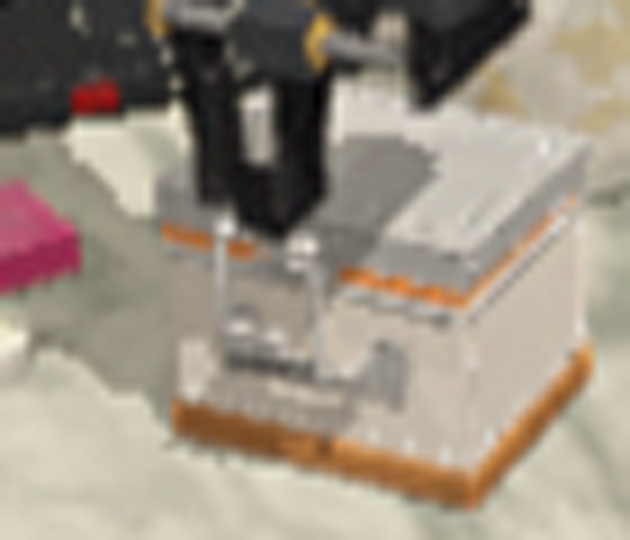

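Picture: the loop stands upright, wires from (222,340)/(318,370) up to the bar ends (222,228)/(318,258), tab held between the fingers.

Run:
```python
from g import *
for p in((222,228),(318,258)):
    px=np.array(p)/9+[262,140]-.5
    for x in(-.078,-.081): print(p,x,(least_squares(lambda u:proj('side',tow([x,u[0],u[1]]))[0]-px,[0,.11]).x*1000).round(1))
```

```text
(222, 228) -0.078 [ 18.8 116.2]
(222, 228) -0.081 [ 16.9 118.2]
(318, 258) -0.078 [-19.  113.3]
(318, 258) -0.081 [-20.7 115.3]
```

```bash
python3 -m crank '[[[-8,0,0,0,-0.7],[-16,0,1,0,-0.7],[-22,0,3,0,-0.7],[-25,0,4,0,-0.7],[-25,0,4,0,-0.7],[-25,0,4,0,-0.7]]]' |grep -E 'time|force|width'
python3 - <<'E'
from g import *
st()
E
```

```text
time: 21.9
ft_force: [-0.8, 2.3, 3.8]
width: 0.0217
grip_force: 15.0
t 21.9 caddy [-53.9  -0.8 125.6] w [0.5098 0.0927 0.1256] F [-0.8  2.3  3.8] grip 21.7 15.0 j [-0.43  0.17  0.18  1.87 -0.04  1.1   2.04]
```

```bash
python3 -m crank '[[[-1,0,3,0,-0.7],[-1,0,6,0,-0.7],[-1,0,6,0,-0.7]]]' |grep -E 'force:'; python3 -m crank '[[[0,0,3,0,-0.7],[0,0,3,0,-0.7]]]' |grep -E 'force:'; python3 -m crank '[[[0,0,2,0,-0.7],[0,0,2,0,-0.7]]]' |grep -E 'force:'
python3 - <<'E'
from g import *
st();im=r.camera('side')['image'][:,:,::-1];cv2.imwrite('pics/side11.png',im)
E
```

```text
ft_force: [-1.9, 2.4, 1.8]
grip_force: 15.0
ft_force: [-1.4, 2.4, 2.0]
grip_force: 15.0
ft_force: [-2.2, 2.6, 3.2]
grip_force: 15.0
t 22.6 caddy [-53.2  -0.8 114.4] w [0.5103 0.0931 0.1144] F [-2.2  2.6  3.2] grip 21.6 15.0 j [-0.43  0.19  0.18  1.88 -0.04  1.07  2.04]
```

```bash
python3 -m crank '[[[0,0,2,0,-0.7],[0,0,2,0,-0.7]]]' |grep -E 'ft_force:'
python3 - <<'E'
from g import *
st()
E
python3 -m crank '[[[0,0,2,0,-0.7],[0,0,2,0,-0.7]]]' |grep -E 'ft_force:'
python3 - <<'E'
from g import *
st()
E
```

```text
ft_force: [-2.2, 2.4, 2.1]
t 22.85 caddy [-53.1  -0.8 112.4] w [0.5105 0.0932 0.1124] F [-2.2  2.4  2.1] grip 21.8 15.0 j [-0.43  0.19  0.18  1.88 -0.04  1.07  2.05]
ft_force: [-1.2, 3.4, 3.7]
t 23.05 caddy [-52.9  -0.8 110.6] w [0.5106 0.0934 0.1106] F [-1.2  3.4  3.7] grip 21.7 15.0 j [-0.43  0.19  0.18  1.89 -0.04  1.07  2.05]
```

```bash
python3 -m crank '[[[0,0,2,0,-0.7],[0,0,2,0,-0.7]]]' |grep -E 'ft_force:'
python3 - <<'E'
from g import *
st()
E
python3 -m crank '[[[2,0,0,0,-0.7],[4,0,0,0,-0.7],[4,0,0,0,-0.7]]]' |grep -E 'ft_force:'
python3 - <<'E'
from g import *
st()
E
```

```text
ft_force: [-5.3, 2.1, 10.3]
t 23.25 caddy [-52.9  -0.8 109.3] w [0.5106 0.0933 0.1093] F [-5.3  2.1 10.3] grip 21.5 20.7 j [-0.43  0.19  0.18  1.89 -0.04  1.06  2.05]
ft_force: [4.0, 7.9, 5.3]
t 23.55 caddy [-54.4  -0.8 109.8] w [0.5094 0.0923 0.1098] F [4.  7.9 5.3] grip 21.6 16.5 j [-0.43  0.19  0.18  1.89 -0.04  1.06  2.05]
```

```bash
python3 -m crank '[[[3,0,-2,0,-0.7],[3,0,-2,0,-0.7]]]' |grep -E 'ft_force:'
python3 - <<'E'
from g import *
st();s=r.read_state()['ft_force'];print('Fx caddy',s[0]*np.cos(CY)+s[1]*np.sin(CY))
im=r.camera('side')['image'][:,:,::-1];cv2.imwrite('pics/side12.png',im)
E
```

```text
ft_force: [8.9, 9.4, -5.2]
t 23.75 caddy [-57.4  -0.8 111. ] w [0.5072 0.0904 0.111 ] F [ 8.9  9.4 -5.2] grip 21.6 15.0 j [-0.43  0.18  0.18  1.9  -0.04  1.06  2.05]
Fx caddy 12.86271548854222
```

Hooked: the bar resists being pulled out (13 N). But folding the lever with a vertical gripper would drive the gripper's body (70 mm above the tip) into tab and lid. I'll release and use one of the look-alike cartons (not a bystander) as a pusher, held low under the fingers so the body stays above the tab.

```bash
python3 -m crank '[[[-1.5,0,0,0,-0.7],[-1.5,0,0,0,-0.1],[-1.5,0,0,0,-0.1],[-1.5,0,0,0,-0.1],[0,0,-50,0,-0.1],[0,0,-100,0,-0.1],[0,0,-150,0,-0.1],[0,0,-150,0,-0.1]]]' |grep -E 'time|ft_force:'
python3 - <<'E'
from g import *
from scipy.optimize import minimize
im={n:cv2.imread(f'pics/{n}0.png').astype(float) for n in('side','top')}
im['side']=r.camera('side')['image'][:,:,::-1].astype(float);cv2.imwrite('pics/side13.png',im['side'])
K=8
def fit(roi,test,x0):
    M={}
    for n,(x,y,w,h) in roi.items():
        a=cv2.resize(im[n][y:y+h,x:x+w],None,fx=K,fy=K,interpolation=cv2.INTER_LINEAR);m=test(a).astype(np.uint8)
        nl,l,s,_=cv2.connectedComponentsWithStats(m);k=1+np.argmax(s[1:,4]);M[n]=(l==k).astype(np.uint8);print(n,(s[k]/[K,K,K,K,K*K]).round(1))
    def iou(p):
        c,s=np.cos(p[2]),np.sin(p[2]);V=[[p[0]+c*a-s*b,p[1]+s*a+c*b,z] for a in(-.013,.013) for b in(-.024,.024) for z in(0,.075)];J=[]
        for n,(x,y,w,h) in roi.items():
            q=((proj(n,V)-[x,y]+.5)*K).astype(np.float32);m=np.zeros_like(M[n]);cv2.fillConvexPoly(m,cv2.convexHull((q*16).astype(np.int32)),1,shift=4);J.append((m&M[n]).sum()/(m|M[n]).sum())
        return -sum(J)
    b=min((minimize(iou,[*x0,y0],method='Nelder-Mead',options=dict(initial_simplex=[[*x0,y0],[x0[0]+.006,x0[1],y0],[x0[0],x0[1]+.006,y0],[*x0,y0+.2]])) for y0 in np.arange(0,3.1,.4)),key=lambda s:s.fun);print(b.x.round(4),np.degrees(b.x[2]).round(1),-b.fun)
st()
fit({'side':(300,218,40,50),'top':(362,200,40,36)},lambda a:(a[...,2]-a[...,0]>70)&(a[...,1]-a[...,0]>50),tri((318,243),(380,219))[0][:2])
print(tri((298,222),(340,224)))
fit({'side':(280,200,36,45),'top':(325,205,32,36)},lambda a:(a[...,0]-a[...,1]>30)&(a[...,2]-a[...,1]>5),tri((298,222),(340,224))[0][:2])
E
```

```text
time: 24.6
ft_force: [0.8, 0.7, -1.0]
t 24.65 caddy [-59.1  -2.  263.9] w [0.5067 0.0883 0.2639] F [ 0.3  0.9 -0.9] grip 39.2 0.0 j [-0.44  0.06  0.19  1.7  -0.01  1.38  2.03]
side [ 11.8   9.6  11.6  33.8 361. ]
top [  8.   11.4  20.1  15.6 207.9]
[ 0.4556 -0.2107 -0.4481] -25.7 1.7281284016516971
(array([ 0.44277864, -0.10039552,  0.03813109]), np.float64(0.26521425493081097))
side [  8.5   7.8  19.5  29.5 452.6]
top [ 10.9  10.2  10.1  17.2 145.4]
[ 0.4427 -0.1012  1.6334] 93.6 1.7324579958178938[ WARN:0@2.094] global loadsave.cpp:1063 imwrite_ Unsupported depth image for selected encoder is fallbacked to CV_8U.
```

Run:
```python
from g import *
go([.4307,-.1012,.15],93.6)
im=cv2.imread('pics/side13.png').astype(int)
for y in range(150,186): print(y,''.join('#' if im[y,x].max()<75 else '+' if im[y,x].max()<125 else '-' if im[y,x].max()<160 else '.' for x in range(276,318)))
print('bar',proj('side',[tow(lidp(.05,.1128,.0045)+[0,y,0]) for y in(.0185,-.0185)]).round(1).tolist(),'tab',proj('side',tow([-.0545,0,.117])).round(1),'lever end',proj('side',tow([-.0996,0,.046])).round(1))
```

```text
shift [181.7 -94.  113.2] turn 37.0 rows> 4.7
150 ##########-++++-.......................-..
151 #####-----.............................--.
152 +----.....................................
153 ..........................................
154 ..........................................
155 ..........................................
156 ..........................................
157 ---++.....................................
158 ----......................................
159 ---.......................................
160 ---.............++++......................
161 ---.............#####+....................
162 ---.............#####+....................
163 ----..........-+#####+....................
164 ----..........-+#####+....................
165 ----..........-+######.-..................
166 ----..........-+#####+..--.-.............-
167 ---............+#####+...---....-.......--
168 --.---..........--++#-..---..-----..-.----
169 .........-...-.-....-.....-..--------.---.
170 .............--..................----.-...
171 .............----.---.-...............-...
172 ..---........---..-----...................
173 .----.....--.---....-.....--..............
174 -----.....--.--...............-...........
175 -----.....-+.---..................--......
176 -----.....--.-+--.........................
177 -----.....--..---.........................
178 -----.....--.......-........--............
179 -----.....--................---...........
180 -----.....--.-..............---...........
181 .----........-.......-.....----...........
182 ..---.....-.-........-.--------...........
183 ...--....--.-........-..-------...........
184 ...--...-.--............--...--...........
185 ....-..---..........--.--.................
bar [[289.3, 167.7], [299.5, 170.2]] tab [[295.1 162.4]] lever end [[289.4 188.5]]
```

```bash
python3 -m crank '[[[182,-94,60,37,0.4],[182,-94,60,37,0.4],[182,-94,60,37,0.4],[182,-94,60,37,0.4],[182,-94,60,37,0.4],[182,-94,60,37,0.4],[182,-94,113,37,0.4],[182,-94,113,37,0.4],[182,-94,113,37,0.4],[182,-94,113,37,0.4]]]' |grep -E 'time|ft_force:'
python3 - <<'E'
from g import *
st();go([.4307,-.1012,.04],93.6)
E
```

```text
time: 25.65
ft_force: [0.6, -0.0, 0.8]
t 25.65 caddy [-241.   -95.2  149. ] w [ 0.4295 -0.1008  0.149 ] F [ 0.6 -0.   0.8] grip 61.1 0.0 j [-0.25 -0.03  0.37  2.04  0.01  1.14  1.75]
shift [ -1.1  -0.4 109. ] turn 0.2 rows> 2.2
```

```bash
python3 -m crank '[[[-1,0,40,0,0.4],[-1,0,80,0,0.4],[-1,0,105,0,0.4],[-1,0,109,0,0.4],[-1,0,109,0,0.4],[-1,0,109,0,-0.2],[-1,0,109,0,-0.5],[-1,0,109,0,-0.5],[-1,0,109,0,-0.5],[-1,0,109,0,-0.5]]]' 60 |grep -E 'time|force:|width'
python3 - <<'E'
from g import *
st()
E
```

```text
time: 26.65
ft_force: [-0.5, -0.7, -0.1]
width: 0.0291
grip_force: 0.1
t 26.65 caddy [-241.2  -95.6   38.8] w [ 0.4295 -0.1013  0.0388] F [-0.5 -0.7 -0.1] grip 29.1 0.1 j [-0.23  0.13  0.38  2.14 -0.06  0.88  1.82]
```

```bash
python3 -m crank '[[[0,0,0,0,-0.8],[0,0,0,0,-0.8],[0,0,0,0,-0.8],[0,0,-40,0,-0.8],[0,0,-80,0,-0.8],[0,0,-110,0,-0.8],[0,0,-110,0,-0.8],[0,0,-110,0,-0.8]]]' 60 |grep -E 'time|force:|width'
python3 - <<'E'
from g import *
st();s=r.read_state();im=r.camera('side')['image'][:,:,::-1].astype(int);cv2.imwrite('pics/side14.png',im)
q=R.from_quat(s['eef_rot']);T=s['ee_pos'];x0,y0=proj('side',T)[0].astype(int)
for y in range(y0-12,y0+34): print(y,''.join('#' if im[y,x,0]-im[y,x,1]>30 and im[y,x,2]-im[y,x,1]>5 else '.' for x in range(x0-20,x0+24)))
cr=lambda p:(proj('side',T+q.apply(np.array(p)))[0]-[x0-20,0]).round(1).tolist()
for off in(-.012,-.008,-.016): print(off,'corners front(-x,-y),left(-x,+y),right(+x,-y)',[cr([off+a,b*.013,.039]) for a,b in((.024,-1),(.024,1),(-.024,-1))])
print(q.apply([1,0,0]).round(2))
go(tow([-.145,0,.13]),CYD)
E
```

```text
time: 27.45
ft_force: [0.2, -0.7, -1.2]
width: 0.0253
grip_force: 60.0
t 27.45 caddy [-241.2  -95.5  148.4] w [ 0.4295 -0.1012  0.1484] F [ 0.2 -0.7 -1.2] grip 25.3 60.0 j [-0.25 -0.03  0.38  2.04  0.01  1.14  1.75]
178 ..............##............................
179 ..............###...........................
180 ..............###...........................
181 ...............##...........................
182 ...............###..........................
183 ...............###................#.........
184 ...............##...............###.........
185 ...............###..........#######.........
186 ...............###.........########.........
187 ...............####........########.........
188 ...............####........########.........
189 ...............####........########.........
190 ................###........########.........
191 ................###........########.........
192 ................###.........#######.........
193 ................###........########.........
194 ................###......##########.........
195 ................###..##############.........
19
[... 1151 characters left out ...]
......................
220 ............................................
221 ............................................
222 ............................................
223 ............................................
-0.012 corners front(-x,-y),left(-x,+y),right(+x,-y) [[19.4, 206.3], [15.7, 201.5], [35.5, 201.5]]
-0.008 corners front(-x,-y),left(-x,+y),right(+x,-y) [[18.0, 206.7], [14.3, 201.9], [34.2, 201.9]]
-0.016 corners front(-x,-y),left(-x,+y),right(+x,-y) [[20.8, 205.9], [17.0, 201.1], [36.8, 201.1]]
[-1.   -0.06 -0.  ]
shift [-20.  134.1  17.6] turn -37.0 rows> 4.3[ WARN:0@2.193] global loadsave.cpp:1063 imwrite_ Unsupported depth image for selected encoder is fallbacked to CV_8U.
```

```bash
python3 -m crank '[[[-20,134,-2,-37,-0.8],[-20,134,-2,-37,-0.8],[-20,134,-2,-37,-0.8],[-20,134,-2,-37,-0.8],[-20,134,-2,-37,-0.8],[-20,134,-2,-37,-0.8],[-20,134,-2,-37,-0.8]]]' |grep -E 'time|ft_force:'
python3 - <<'E'
from g import *
st();go(tow([-.133,0,.1]),CYD);go(tow([-.133,0,.086]),CYD)
E
```

```text
time: 28.2
ft_force: [-0.4, -0.4, -1.1]
t 28.2 caddy [-145.4   -0.3  149.5] w [0.4401 0.0335 0.1495] F [-0.4 -0.4 -1.1] grip 25.7 60.0 j [-0.41 -0.02  0.23  2.03  0.01  1.14  2.1 ]
shift [-12.4   0.3  49.4] turn -0.1 rows> 1.0
shift [-12.5   0.3  63.4] turn -0.1 rows> 1.3
```

```bash
python3 -m crank '[[[-12.5,0,30,0,-0.8],[-12.5,0,50,0,-0.8],[-12.5,0,56,0,-0.8],[-12.5,0,60,0,-0.8],[-12.5,0,64,0,-0.8],[-12.5,0,64,0,-0.8]]]' |grep -E 'time|ft_force:'
python3 - <<'E'
from g import *
st()
E
python3 -m crank '[[[-1,0,3,0,-0.8],[-2,0,6,0,-0.8],[-3,0,9,0,-0.8],[-3,0,9,0,-0.8]]]' |grep -E 'time|ft_force:'
python3 - <<'E'
from g import *
st()
E
```

```text
time: 28.8
ft_force: [-0.9, -0.1, -0.6]
t 28.8 caddy [-132.1   -0.7   86.8] w [0.4504 0.0418 0.0868] F [-0.9 -0.1 -0.6] grip 25.4 60.0 j [-0.41  0.08  0.23  2.07 -0.02  0.99  2.11]
time: 29.2
ft_force: [0.9, -0.6, 1.2]
t 29.2 caddy [-128.8   -0.6   77.6] w [0.4529 0.044  0.0776] F [ 0.9 -0.6  1.2] grip 25.7 60.0 j [-0.42  0.1   0.23  2.07 -0.03  0.97  2.11]
```

```bash
python3 -m crank '[[[-2,0,4,0,-0.8],[-5,0,8,0,-0.8],[-5,0,8,0,-0.8]]]' |grep -E 'time|ft_force:'
python3 - <<'E'
from g import *
st()
im=r.camera('side')['image'][:,:,::-1].astype(int)
for y in range(155,200): print(y,''.join('P' if im[y,x,0]-im[y,x,1]>30 and im[y,x,2]-im[y,x,1]>5 else '#' if im[y,x].max()<75 else '+' if im[y,x].max()<125 else '-' if im[y,x].max()<160 else '.' for x in range(272,318)))
print('lever end pred',[(p,proj('side',tow(lev(p,0)['end'])).round(1).tolist()) for p in(.6,1,1.35)])
E
```

```text
time: 29.5
ft_force: [-0.3, -1.5, 1.3]
t 29.5 caddy [-124.4   -0.4   69.2] w [0.4562 0.047  0.0692] F [-0.3 -1.5  1.3] grip 25.6 60.0 j [-0.42  0.12  0.23  2.07 -0.03  0.96  2.11]
155 ###############################++++######+++..
156 #######################################+###+..
157 #######################################++###..
158 #######################################+++##..
159 ++##########################################-.
160 ..+++++#################+###################..
161 ..-----++++##############++++#+############-..
162 +-++-..---.-+++############+++++##++######+...
163 ++####++....--.+++########+##+++++++######-...
164 ..+#####+-----.---+#######++#++++++######+-...
165 ---++###+-++++++++############+++#########-...
166 -+-----++-++#+#++++#######################-...
167 -++++----+###+#+++#++####################+...-
168 .+###+++++########+-.+###+-+#############-..--
169 .+#######+########--.+###+.-############+-----
170 .-#######+#######+.----+++--###########+-.---.
171 ..###############+.-++---+++#########++--.--..
172 -.+#######++######--##++++-+########+.-...-...
17
[... 764 characters left out ...]
88 --------PPPPPPP###PPPPP+----..................
189 --------PPPPPPPP#PPPPPP+----..................
190 --------PPPPPPPPPPPPPPP+---...................
191 --------PPPPPPPPPPPPPPP+-------...............
192 --------PPPPPPPPPPPPPP+--...-------..........-
193 --------PPPPPPPPPPPPP+--........---------...--
194 --------PPPPPPPPPPPP+--...........--------.-..
195 --------PPPPPPPPPPP---.............-------....
196 ..-------PPPPPPPPP---.................----....
197 ...------PPPPPPPPP---.........................
198 ....--------PPPP---...........................
199 .....-----------.-............................
lever end pred [(0.6, [[291.6, 193.7]]), (1, [[289.6, 192.4]]), (1.35, [[288.5, 189.8]])]
```

Run:
```python
from g import *
b=r.camera('side')['image'][:,:,::-1].copy();cv2.imwrite('pics/side15.png',b);a=cv2.imread('pics/side13.png')
c7=cv2.imread('pics/side7.png')
org=lambda i:((i[150:185,304:330,2].astype(int)-i[150:185,304:330,0])>60)
for n,i in(('pressed',c7),('released',a),('now',b)):
    m=org(i);print(n,m.sum(),'front rows per col',[(int(np.flatnonzero(m[:,k])[0]+150),int(m[:,k].sum())) for k in range(2,14,2) if m[:,k].any()])
    print([int(v) for v in i[155:185,308].max(axis=1)])
```

```text
pressed 53 front rows per col [(171, 2), (172, 2), (172, 2), (173, 2), (172, 2)]
[134, 137, 137, 136, 136, 137, 136, 135, 147, 167, 191, 208, 174, 157, 156, 157, 169, 194, 193, 192, 177, 204, 203, 194, 196, 195, 197, 201, 197, 196]
released 62 front rows per col [(171, 2), (172, 1), (172, 2), (172, 2), (172, 2), (150, 4)]
[205, 206, 207, 208, 205, 206, 208, 207, 208, 210, 207, 207, 157, 159, 157, 165, 188, 195, 178, 191, 176, 202, 197, 194, 195, 194, 197, 200, 197, 196]
now 41 front rows per col [(173, 2), (173, 2), (173, 1), (150, 1)]
[63, 67, 70, 72, 72, 70, 72, 70, 67, 57, 49, 39, 32, 33, 28, 27, 33, 91, 162, 188, 172, 198, 199, 196, 196, 197, 196, 196, 196, 197]
```

```bash
python3 -m crank '[[[-3,0,3,0,-0.8],[-6,0,5,0,-0.8],[-8,0,6,0,-0.8],[-8,0,6,0,-0.8]]]' |grep -E 'time|ft_force:'
python3 - <<'E'
from g import *
st();b=r.camera('side')['image'][:,:,::-1].copy();cv2.imwrite('pics/side16.png',b);a=cv2.imread('pics/side13.png');c=cv2.imread('pics/side15.png')
for k in(312,316,320,324):
  for n,i in(('rel',a),('prev',c),('now',b)): print(k,n,[int(v) for v in (i[145:185,k,2].astype(int)-i[145:185,k,0])][10:32], [int(v) for v in i[155:177,k].max(axis=1)])
E
```

```text
time: 30.0
ft_force: [-1.1, -2.3, -0.4]
t 30.0 caddy [-116.4   -0.4   63.2] w [0.4622 0.0522 0.0632] F [-1.1 -2.3 -0.4] grip 25.7 60.0 j [-0.42  0.14  0.22  2.06 -0.04  0.94  2.1 ]
312 rel [14, 15, 15, 15, 16, 15, 15, 16, 16, 15, 16, 17, 16, 13, 14, 9, 26, 89, 119, 44, 16, 27] [207, 206, 207, 209, 209, 207, 209, 208, 207, 212, 217, 216, 204, 143, 156, 156, 169, 196, 205, 203, 190, 199]
312 prev [3, 2, 5, 9, 0, -1, 1, 0, 2, 3, 0, 2, 1, 9, 12, 13, 11, 23, 96, 119, 17, 24] [61, 72, 92, 123, 70, 54, 48, 31, 28, 40, 36, 22, 31, 71, 122, 159, 160, 163, 190, 214, 182, 190]
312 now [5, 3, 1, 2, -1, 4, 0, 4, 0, -2, 4, 2, -1, 1, 2, 6, 10, 27, 92, 125, 29, 25] [83, 78, 74, 79, 68, 70, 59, 57, 50, 39, 30, 25, 28, 27, 28, 64, 117, 163, 193, 200, 173, 190]
316 rel [14, 14, 13, 15, 15, 14, 15, 16, 16, 15, 17, 14, 12, 10, 26, 73, 67, 23, 19, 26, 27, 27] [207, 206, 205, 207, 208, 207, 204, 202, 212, 216, 213, 163, 155, 155, 157, 178, 211, 194, 170, 195, 199, 198]
316 prev [17, 17, 17, 15, 16, 17, 17, 17, 17, 17, 16, 15, 12, 14, 12, 22, 47, 39, 26, 25, 26, 27] [204, 183, 180, 182, 181, 192, 217, 224, 
[... 813 characters left out ...]
, 192, 155, 150, 154, 170, 198, 188, 163, 196, 203, 201, 201, 200, 200, 199]
324 rel [15, 14, 13, 9, 13, 13, 12, 17, 30, 17, 21, 29, 27, 27, 26, 28, 28, 27, 27, 27, 27, 28] [207, 206, 210, 206, 162, 155, 166, 191, 196, 215, 193, 197, 203, 202, 201, 201, 201, 200, 201, 200, 199, 200]
324 prev [16, 16, 16, 16, 13, 14, 17, 37, 49, 17, 21, 28, 28, 29, 27, 27, 27, 27, 27, 27, 27, 27] [209, 208, 207, 194, 164, 157, 157, 169, 202, 218, 194, 197, 204, 203, 202, 201, 201, 201, 201, 202, 201, 200]
324 now [15, 15, 16, 15, 14, 14, 16, 15, 15, 15, 22, 29, 28, 28, 26, 26, 27, 27, 27, 28, 27, 28] [209, 208, 211, 194, 164, 156, 155, 156, 180, 216, 194, 198, 203, 203, 200, 200, 201, 200, 200, 202, 200, 201]
```

The lid's front has come down ~1 px (≈2 mm) as the lever folds, so the loop is hooked and pulling. On to the end.

```bash
python3 -m crank '[[[-3,0,1,0,-0.8],[-6,0,2,0,-0.8],[-9,0,3,0,-0.8],[-11,0,4,0,-0.8],[-11,0,4,0,-0.8]]]' |grep -E 'time|ft_force:'
python3 - <<'E'
from g import *
st()
E
python3 -m crank '[[[-2,0,0,0,-0.8],[-4,0,0,0,-0.8],[-4,0,0,0,-0.8]]]' |grep -E 'time|ft_force:'
python3 - <<'E'
from g import *
st()
E
```

```text
time: 30.55
ft_force: [-3.9, -3.1, -1.4]
t 30.55 caddy [-105.3   -0.3   59.2] w [0.4705 0.0595 0.0592] F [-3.9 -3.1 -1.4] grip 25.9 60.0 j [-0.43  0.17  0.22  2.04 -0.05  0.94  2.1 ]
time: 30.85
ft_force: [-15.1, -11.1, 9.6]
t 30.85 caddy [-105.1   -0.4   58.5] w [0.4707 0.0596 0.0585] F [-15.1 -11.1   9.6] grip 26.0 60.0 j [-0.43  0.18  0.22  2.03 -0.04  0.94  2.1 ]
```

```bash
python3 -m crank '[[[6,0,0,0,-0.8],[14,0,4,0,-0.8],[14,0,7,0,-0.8],[8,0,7,0,-0.8],[4,0,7,0,-0.8],[2,0,7,0,-0.8],[0,0,7,0,-0.8],[0,0,7,0,-0.8]]]' |grep -E 'time|ft_force:'
python3 - <<'E'
from g import *
st()
E
```

```text
time: 31.65
ft_force: [-27.1, -18.1, 32.4]
t 31.65 caddy [-107.3   -0.7   52.1] w [0.4692 0.058  0.0521] F [-27.1 -18.1  32.4] grip 25.6 60.0 j [-0.43  0.19  0.22  2.04 -0.05  0.93  2.1 ]
```

```bash
python3 -m crank '[[[5,0,0,0,-0.8],[20,0,0,0,-0.8],[50,0,-20,0,-0.8],[70,0,-40,0,-0.8],[70,100,-60,0,-0.8],[70,100,-60,0,-0.8],[70,100,-60,0,-0.8],[70,100,-60,0,-0.8]]]' |grep -E 'time|ft_force:'
python3 - <<'E'
from g import *
st();im=r.camera('side')['image'][:,:,::-1].copy();cv2.imwrite('pics/side17.png',im);t=r.camera('top')['image'][:,:,::-1].copy();cv2.imwrite('pics/top17.png',t)
im=im.astype(int)
for y in range(155,205): print(y,''.join('P' if im[y,x,0]-im[y,x,1]>30 and im[y,x,2]-im[y,x,1]>5 else 'o' if im[y,x,2]-im[y,x,0]>60 else '#' if im[y,x].max()<75 else '+' if im[y,x].max()<125 else '-' if im[y,x].max()<165 else '.' for x in range(272,330)))
for p in(0,.1,.3,.6): print(p,[proj('side',tow(lev(p,0)['end']+[-.002,y,0]))[0].round(1).tolist() for y in(.013,-.013)])
print('bar',proj('side',[tow(lidp(.01,.1128,.0045)+[0,y,0]) for y in(.0185,-.0185)]).round(1).tolist(),'tab',proj('side',tow([-.062,0,.112])).round(1),'axis',proj('side',tow([-.0665,0,.054])).round(1))
E
```

```text
time: 32.45
ft_force: [0.6, -0.5, -0.3]
t 32.45 caddy [-170.   100.2  113.3] w [0.356  0.0936 0.1133] F [ 0.6 -0.5 -0.3] grip 25.4 60.0 j [-0.5  -0.15  0.11  2.23  0.02  1.07  1.88]
155 ##-.......................................................
156 +.........................................................
157 .........-................................................
158 ......................................................-...
159 .....................................................--...
160 ....................................................---...
161 ...................................................-------
162 .........-.........++-...........................----..---
163 ........-----.-...-####++........................---......
164 ........--------..-#####+.......................---.......
165 .........-..----.--#####+.....................----........
166 ........ooo.....---######-.-.................---..........
167 ........ooooooo.---######-..-----...........---.o.........
168 .........-..ooooo..+#####-..---------......---.o..........
169 .............-.....--++##-..----
[... 1755 characters left out ...]
..............-...-................
198 ......................................-...................
199 ......................................-...................
200 .......................................-..................
201 .......................................-..................
202 ........................................-.................
203 ........................................--................
204 ........................................---...............
0 [[291.6, 191.3], [298.5, 193.1]]
0.1 [[290.9, 191.9], [297.9, 193.7]]
0.3 [[289.7, 192.7], [296.7, 194.6]]
0.6 [[287.8, 193.1], [294.9, 195.0]]
bar [[289.3, 169.0], [299.5, 171.4]] tab [[294.  164.9]] axis [[294.3 181.3]]
```

Run:
```python
from g import *
print('foot corner FR bottom/top',proj('side',[tow([-.052,-.064,0]),tow([-.052,-.064,.018])]).round(1).tolist(),'FL',proj('side',[tow([-.052,.064,0]),tow([-.052,.064,.018])]).round(1).tolist())
print('foot FR top-view',proj('top',[tow([-.052,-.064,.018]),tow([-.052,.064,.018])]).round(1).tolist())
im=cv2.imread('pics/side17.png').astype(int);t=cv2.imread('pics/top17.png').astype(int)
print('side gray');
for y in range(180,200): print(y,' '.join('%3d'%v for v in im[y,284:304].mean(axis=1)))
print('top gray')
for y in range(190,222): print(y,' '.join('%3d'%v for v in t[y,258:294].mean(axis=1)))
for p in(0,.15,.3): print(p,[proj('top',tow(lev(p,0)['end']+[-.002,y,0]))[0].round(1).tolist() for y in(.013,-.013)],'tab tip',proj('top',tow([-.062,0,.12]))[0].round(1))
```

```text
foot corner FR bottom/top [[314.7, 197.6], [314.5, 193.0]] FL [[280.7, 188.6], [280.3, 184.1]]
foot FR top-view [[291.0, 187.6], [257.8, 215.2]]
side gray
180 177 175 144 175 125 127 168 182 187 190 196 196 184 170 179 154 180 187 178 155
181 178 169 143 167 147 122 119 154 157 165 177 181 182 192 195 154 184 177 156 152
182 183 145 135 142 139 122 103 134 141 146 158 159 158 168 171 125 128 143 140 150
183 180 149 136 140 138 126  96 141 146 145 143 139 145 156 155 131 121 135 140 142
184 137 152 142 142 138 128 106 145 146 145 144 144 146 160 167 153 127 150 159 151
185  94 113 140 126 123 142 137 158 147 144 143 144 145 153 130 108 111 151 182 183
186  82  89 130 101  86 102 122 155 145 144 145 143 148 150 118  97 100 147 181 184
187  87  90 110 103  81  76  87 146 145 144 144 143 146 151 140 144 146 181 185 190
188 110 108 110  94  80  75  81 133 144 144 143 141 146 145 133 133 173 184 185 204
189 153 151 150 123  88  79  81 135 144 143 141 141 143 140 114  99 139 155 168 178
190 208 206 202 163 115 111 111 165 166 157 152 147 146 139 116 104 114 121 130 137
191 205 205 202 195 1
[... 4955 characters left out ...]
 128 128 129 129 121 108  98  98 108 120 126 130 130 134 135 135 136 141 144 147
219 142 141 140 140 139 138 137 134 132 131 130 131 131 130 128 127 127 128 127 119 105  83  70  71  85 103 118 127 132 134 136 135 138 142 144 145
220 141 142 141 141 141 140 139 136 135 133 132 133 131 131 128 127 126 124 114  99  79  61  52  51  61  83 103 120 129 132 134 136 137 141 144 144
221 140 140 141 142 142 140 139 138 137 135 134 133 133 131 129 127 121 110  92  72  56  50  49  47  50  62  83 105 120 128 131 134 137 142 146 146
0 [[274.4, 208.1], [281.2, 202.5]] tab tip [271.  199.4]
0.15 [[275.7, 209.7], [282.5, 204.1]] tab tip [271.  199.4]
0.3 [[277.0, 211.2], [283.7, 205.6]] tab tip [271.  199.4]
```

Run:
```python
from g import *
ims={n:cv2.imread(f'pics/{n}.png').astype(int) for n in('side7','side13','side17')}
def edge(i,k,a,b):  # subpixel orange centroid & amount in column
    o=np.clip(i[a:b,k,2]-i[a:b,k,0]-20,0,None);return round(float((o*np.arange(a,b)).sum()/max(o.sum(),1)),2),int(o.sum())
for k in(302,304,306,308,310,312): print(k,{n:edge(i,k,166,178) for n,i in ims.items()})
for k in(316,320,324): print(k,{n:edge(i,k,158,174) for n,i in ims.items()})
# lid front top right corner region: match lid top edge, template from side13
g={n:cv2.cvtColor(v.astype(np.uint8),cv2.COLOR_BGR2GRAY).astype(np.float32) for n,v in ims.items()}
tm=g['side13'][158:172,304:322]
for n in('side17',):
    W=np.eye(2,3,dtype=np.float32);cc,W=cv2.findTransformECC(tm,g[n][158:172,304:322],W,cv2.MOTION_TRANSLATION,(3,100,1e-4));print(n,cc,W[:,2])
for th in(.05,.025,.01): print(th,proj('side',tow(lidp(th,.102,.018)+[0,-.063,0])).round(2))
go([.450,-.1012,.15],93.6)
```

```text
302 {'side7': (171.39, 207), 'side13': (171.21, 219), 'side17': (171.94, 220)}
304 {'side7': (171.64, 211), 'side13': (171.54, 185), 'side17': (172.33, 156)}
306 {'side7': (172.04, 209), 'side13': (171.76, 244), 'side17': (172.56, 259)}
308 {'side7': (172.58, 203), 'side13': (172.51, 161), 'side17': (173.31, 160)}
310 {'side7': (172.86, 190), 'side13': (172.49, 270), 'side17': (173.43, 216)}
312 {'side7': (173.41, 206), 'side13': (173.0, 214), 'side17': (173.81, 200)}
316 {'side7': (170.57, 56), 'side13': (170.43, 109), 'side17': (171.47, 58)}
320 {'side7': (167.45, 150), 'side13': (167.47, 146), 'side17': (168.17, 119)}
324 {'side7': (166.57, 108), 'side13': (168.44, 70), 'side17': (169.15, 62)}
side17 0.8465066683055413 [0.11506127 1.4192678 ]
0.05 [[313.7  167.85]]
0.025 [[313.64 168.64]]
0.01 [[313.61 169.11]]
shift [  54.9 -207.7  -37.4] turn 37.1 rows> 4.4
```

Lid front sits 1.4 px lower than before (≈0.01 rad), lever flat: clamped. Set the purple pusher carton down near where it stood.

```bash
python3 -m crank '[[[55,-208,-37,37,-0.8],[55,-208,-37,37,-0.8],[55,-208,-37,37,-0.8],[55,-208,-37,37,-0.8],[55,-208,-37,37,-0.8],[55,-208,-37,37,-0.8],[55,-208,-37,37,-0.8],[55,-208,20,37,-0.8],[55,-208,50,37,-0.8],[55,-208,62,37,-0.8],[55,-208,68,37,-0.8],[55,-208,70,37,-0.8],[55,-208,70,37,-0.8]]]' |grep -E 'time|ft_force:'
python3 - <<'E'
from g import *
st()
E
```

```text
time: 33.85
ft_force: [0.6, 0.4, -0.9]
t 33.85 caddy [-225.3 -109.    43.7] w [ 0.4503 -0.1011  0.0437] F [ 0.6  0.4 -0.9] grip 25.8 60.0 j [-0.23  0.17  0.38  2.09 -0.08  0.89  1.83]
```

```bash
python3 -m crank '[[[0,0,3,0,-0.8],[0,0,4,0,-0.8],[0,0,4,0,-0.8]]]' |grep -E 'ft_force:'; python3 -m crank '[[[0,0,0,0,-0.2],[0,0,0,0,0.2],[0,0,0,0,0.2],[0,0,0,0,0.2],[0,0,-50,0,0.2],[0,0,-100,0,0.2],[0,0,-150,0,0.2],[0,0,-150,0,0.2],[0,0,-150,0,0.2],[0,0,-150,0,0.2]]]' |grep -E 'time|force:|width'
python3 - <<'E'
from g import *
st();a=cv2.imread('pics/side17.png').astype(int);b=r.camera('side')['image'][:,:,::-1].astype(int)
f=lambda i:cv2.cvtColor(i.astype(np.uint8),cv2.COLOR_BGR2GRAY).astype(np.float32)
d=np.abs(a-b).max(axis=2)[155:198,276:330];print('changed px in clip area',(d>40).sum())
for k in(304,308,312,320):
    o=np.clip(b[158:178,k,2]-b[158:178,k,0]-20,0,None);print(k,(o*np.arange(158,178)).sum()/o.sum())
m=(b[...,0]-b[...,1]>30)&(b[...,2]-b[...,1]>5);m=m[190:250,270:330].astype(np.uint8);_,_,s,_=cv2.connectedComponentsWithStats(m);print('purple',s[1:][s[1:,4]>40])
E
```

```text
ft_force: [0.3, 0.5, -0.2]
time: 35.15
ft_force: [-0.7, -1.1, -1.2]
width: 0.0522
grip_force: 0.0
t 35.15 caddy [-226.6 -108.   187.5] w [ 0.4487 -0.1012  0.1875] F [-0.7 -1.1 -1.2] grip 52.2 0.0 j [-0.27 -0.03  0.39  1.94  0.01  1.22  1.75]
changed px in clip area 689
304 nan
308 173.34545454545454
312 173.8118811881188
320 169.22929936305732
purple [[ 25  16  19  29 446]]<stdin>:6: RuntimeWarning: invalid value encountered in scalar divide
```

Run:
```python
from bench import r
print(r.close_job())
```

```text
the job is handed in; nothing more can be done
None
```

I handed the job in at about 35 s and was given no verdict; by my last camera checks the green carton stands in the gap, the lid is clamped at about 0.01 rad with the loop hooked, and the lever is folded flat to within about 0.1 rad (its limit); I used the purple look-alike carton to push the lever down and set it back about 2 cm from its old place.

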